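Stir the polishing beads

TASK

Lift the lid off the terracotta tub of polishing beads by its knob and set it down gently, knob up, on the cork mat. Then take the stirring stick from its stand and stir all the beads with it, until every bead has been shifted and the three blue ones no longer lie bunched: a clear gap of at least 1 cm between any two of them. Stand the stick back in its hole, keep all eight beads in the tub and your fingers off them, and leave the medal, the brush and the cup where they are.

Things in the scene. Friction and masses are not known exactly. Their poses are not given: they have to be found in the camera images.
- tub: Round terracotta tub, fixed to the bench, open on top under the loose lid: outer diameter 152 mm, inner diameter 140 mm, straight walls, 50 mm high, flat inner floor 6 mm above the bench. Origin: centre of its underside, z up; its yaw cannot be seen.
- lid: Loose round wooden lid lying on the tub: disc 164 mm across, 6 mm thick, with a locating step below it (124 mm across, 6 mm deep, hanging loosely inside the rim) and an upright round brass knob on top, 28 mm across and 34 mm high. About 0.15 to 0.31 kg. Origin: centre of the step's underside; the disc spans z = 6 to 12 mm, the knob z = 12 to 46 mm. z up.
- mat: Flat square cork mat fixed to the bench, 200 x 200 mm, 4 mm thick. Origin: centre of its underside, x and y along its sides.
- stand: Dark wooden block fixed to the bench, 75 x 75 x 50 mm high, with one square hole 28 x 28 mm (bevelled 3 mm) in the middle of its top, 42 mm deep, in which the stirring stick stands. Origin: centre of its underside, x and y along its sides.
- stick: Straight wooden stirring stick, 160 mm long, 40 to 65 g, upright and loose in the stand at the start, its foot 8 mm above the bench. Lower 85 mm: round pale shaft 16 mm across with a flat foot; upper 75 mm: red square handle 16 x 16 mm. Origin: centre of the foot (the stirring end); z runs along the stick to the handle end; x and y normal to the handle's flats.
- medal: Bystander: pale plaster medal with a brown relief, 116 mm across, 12 mm thick, lying on the bench. Origin: centre of its underside.
- brush: Bystander: flat paint brush with a wooden handle, about 200 mm long, lying on the bench beyond the tub. Origin: underside of its middle, x along its length.
- cup: Bystander: blue ceramic cup, 72 mm across, 75 mm high, standing on the bench in front of the tub, a little to the left. Origin: centre of its underside.
- blue0: Blue glazed, slippery ceramic polishing bead: a plain solid puck, 24 mm across and 14 mm high, 15 g, lying flat on the tub's floor, one layer of eight beads in all. Origin: centre of its underside, z up.
- blue1: Blue glazed, slippery ceramic polishing bead: a plain solid puck, 24 mm across and 14 mm high, 15 g, lying flat on the tub's floor, one layer of eight beads in all. Origin: centre of its underside, z up.
- blue2: Blue glazed, slippery ceramic polishing bead: a plain solid puck, 24 mm across and 14 mm high, 15 g, lying flat on the tub's floor, one layer of eight beads in all. Origin: centre of its underside, z up.
- white0: White glazed, slippery ceramic polishing bead: a plain solid puck, 24 mm across and 14 mm high, 15 g, lying flat on the tub's floor, one layer of eight beads in all. Origin: centre of its underside, z up.
- white1: White glazed, slippery ceramic polishing bead: a plain solid puck, 24 mm across and 14 mm high, 15 g, lying flat on the tub's floor, one layer of eight beads in all. Origin: centre of its underside, z up.
- white2: White glazed, slippery ceramic polishing bead: a plain solid puck, 24 mm across and 14 mm high, 15 g, lying flat on the tub's floor, one layer of eight beads in all. Origin: centre of its underside, z up.
- white3: White glazed, slippery ceramic polishing bead: a plain solid puck, 24 mm across and 14 mm high, 15 g, lying flat on the tub's floor, one layer of eight beads in all. Origin: centre of its underside, z up.
- white4: White glazed, slippery ceramic polishing bead: a plain solid puck, 24 mm across and 14 mm high, 15 g, lying flat on the tub's floor, one layer of eight beads in all. Origin: centre of its underside, z up.
Things that resemble listed ones, but are neither listed nor needed, are in the scene too. Of the things that look like the stick, the middle-sized one is meant.

How it is judged (in metres and radians):
On the way, in this order (a step that is already met when the one before it is completed fails the run):
1. The lid lies on the cork mat, knob up and released (horizontal distance between lid and mat below 0.05 m and z of lid in the frame of mat below 0.009 m and angle between lid's own z axis and vertical below 0.1 rad and contact force between the fingers and lid below 0.1 N), for 0.2 s.
2. The stick, held in the gripper with its foot down among the beads, has stirred them: at this moment each of the eight lies over 6 mm from where it started (horizontal distance between stick and tub below 0.07 m and z of stick in the frame of tub below 0.022 m and contact force between the fingers and stick above 1 N and distance of each of blue0, blue1, blue2, white0, white1, white2, white3, white4 from where it was at the start of the episode above 0.006 m), for 0.05 s.
At the end, for the whole second after the job is handed in: Lid flat on the cork mat (centres within 50 mm, tilt under 0.1 rad), stick standing in the stand's hole (foot below 18 mm, lean under 0.4 rad), both released; all eight beads in the tub at rest, centres of any two blue beads over 32 mm apart (gap over 8 mm) (all of step 1 and horizontal distance between stick and stand below 0.02 m and z of stick in the frame of stand below 0.018 m and angle between stick's own z axis and vertical below 0.4 rad and contact force between the fingers and stick below 0.1 N and horizontal distance between each of blue0, blue1, blue2, white0, white1, white2, white3, white4 and tub below 0.07 m and z of each of blue0, blue1, blue2, white0, white1, white2, white3, white4 in the frame of tub below 0.05 m and linear speed of each of blue0, blue1, blue2, white0, white1, white2, white3, white4 below 0.02 m/s and linear speed of each of lid, stick below 0.03 m/s and distance between blue0 and blue1 above 0.032 m and distance between each of blue0, blue1 and blue2 above 0.032 m); the robot touches nothing.
It fails at once if A bystander is moved by more than 20 mm (distance of any of medal, brush, cup from where it was at the start of the episode above 0.02 m).
It fails at once if The fingers touch a bead (contact force between the fingers and blue0 above 0.3 N or contact force between the fingers and blue1 above 0.3 N or contact force between the fingers and blue2 above 0.3 N or contact force between the fingers and white0 above 0.3 N or contact force between the fingers and white1 above 0.3 N or contact force between the fingers and white2 above 0.3 N or contact force between the fingers and white3 above 0.3 N or contact force between the fingers and white4 above 0.3 N).
It fails at once if The lid is dropped: it moves at over 0.6 m/s (a fall of about 2 cm) while the fingers do not touch it (contact force between the fingers and lid below 0.01 N and linear speed of lid above 0.6 m/s).
It also fails if it takes over 72 s, if anything falls off the work surface, if the arm or the gripper's body presses on something with over 40 N, if the wrist force passes 120 N, or if a joint passes its speed limit or range.

ROBOT

A 6-joint arm with a two-finger parallel gripper is mounted at the origin on the work surface. World frame = base frame: x ahead of the robot, y to its left, z up, the work surface at z = 0. Lengths are in m, angles in degrees, forces in N, time in s.
With the tool pointing down it reaches from about 0.425 to 0.95 m from the base axis. Payload 3.5 kg.
Tool frame: the origin (TCP) lies at the very end of the fingers, on their centre line; the grasp point (between the pads) lies 19 mm behind it; z points along the fingers, y is the line along which they close (so a half turn about z gives the same grasp; the last joint's range is limited). The gripper opens to 85 mm and grips with 20 to 120 N. Pads are 22 mm wide; open, the fingers measure 114 mm over their backs; the gripper's body (76 mm by 85 mm) begins 54 mm behind the grasp point. The pads swing forward as they close: fully open they stand 13 mm farther back than shut.
Start: joints at [56.895, 16.404, 90.338, -0, 73.258, -8.594], TCP at [0.28, 0.614, 0.231] pointing down, gripper open.
Joint ranges: [-158.93, 158.93], [-51.34, 127.21], [12.03, 142.37], [-87.48, 267.48], [13.55, 161.25], [-162.69, 162.69]. Speed limits (degrees/s): [159.86, 159.86, 180, 180, 180, 180].

INTERFACE

Orientations are given as [roll, pitch, yaw] about the fixed x, y, z axes, in that order (R = Rz(yaw) Ry(pitch) Rx(roll)).
In Python, from workcell import env gives the robot as it stands. The module is installed in compiled form; this text tells all that it offers.
- The arm moves only by the tool carry_out, never from a script. Its argument "commands" is a list of rows, each an object with "jaw": the closure, from -1 (fully open) to 1 (shut), so that 0 is half open; "slide": the shift along the tool's x, y, z in cm, a list of three; "twist": the turn, a rotation vector about the tool's x, y, z in degrees, a list of three. In form: [{"jaw": jaw, "slide": [x, y, z], "twist": [rx, ry, rz]}, ...]. A call has 1 to 20 rows; each row shifts and turns the commanded pose from where the row before left it, along the tool's axes as they then stand; what a row does not reach is not made up. A row lasts 1/12 s, in which the tool goes at most 41.7 mm and 7.16 degrees, less where a joint would pass 70% of its speed; a pose out of reach is approached as far as the arm can. A call is refused whole if a number of a shift passes 4.17 or a number of a turn 7.16, either way. A call with a gripper value outside its range is refused whole. The fingers move at their own pace and stop on an object; "grip_force" is the grip in N (left out, the last holds). Time passes only in rows, so rows that do not move let the fingers close. It gives the time, the measured TCP pose, the force, the opening and the grip force at its end, in the units of the state.
- env.observe(): the state, without advancing time (a new reading comes with each control period).
- env.read_camera(name): name is "scene" or "top"; returns the picture (480x640x3 uint8, red, green, blue); there is no depth.
- env.get_calibration(name): a dict with "fx", "fy", "cx", "cy" (pixels), "k1" (the pictures are not rectified: a ray, as slopes to the right and down, at radius r is drawn at 1 + k1 r^2 times it, then the intrinsics apply), "R" (3x3) and "t" (3): a world point X has camera coordinates R X + t. Camera axes: x right, y down, z forward; pixel columns grow to the right and rows downward; lengths in m; the calibration is good to about 2 mm. A picture is of the moment at which its call begins. get_calibration takes no time and is no camera call.
- env.job_done(): hands the job in; it is judged then, once.
The state is a dict: "time_s": time; "joint_positions": joint angles; "qvel": joint speeds; "tau": joint torques, N m; "position": TCP position; "eef_rot": TCP orientation; "ft_force": force on the tool from outside, world axes, zero at the start; "torque": the same for the moment, N m; "grip_width": opening from 0.0 (shut) to 1.0 (fully open); "finger_force": force on a finger pad.
Only numpy, scipy, OpenCV 4.12 (cv2) and the standard library are available. Lean on these libraries where they do the work, as an engineer would, in place of code of your own. Each camera call takes 0.05 s, during which the arm holds its last target. There are 200 camera calls.

## Working session

There is one attempt and no reset: what is moved stays moved. The work goes in short steps, Python scripts to look and compute and a tool call to move; the robot and the scene stay as the last step left them, time stands still between calls to the robot, and variables do not carry over. Pictures are saved under pics/ and viewed, at most 10 in all, crops included, and the job is handed in when it is done.

Besides the shell and the picture viewer there is one more tool, called after ">>>" in YAML: its name, and indented under it one key for each argument. carry_out: Moves the arm, as the interface text tells. Its arguments: {"type":"object","properties":{"commands":{"type":"array","items":{"type":"object","properties":{"jaw":{"type":"number"},"slide":{"type":"array","items":{"type":"number"}},"twist":{"type":"array","items":{"type":"number"}}}}},"grip_force":{"type":"number"}},"required":["commands"]}

```bash
mkdir -p pics; cat > h.py <<'E'
import numpy as np, cv2
from workcell import env
def cal(n):
    c=env.get_calibration(n); return c,np.array(c['R']),np.array(c['t'])
def ray(n,px):
    c,R,t=cal(n); K=np.array([[c['fx'],0,c['cx']],[0,c['fy'],c['cy']],[0,0,1.]])
    p=cv2.undistortPoints(np.array([[px]],float),K,np.array([c['k1'],0,0,0,0.]))[0,0] if 0 else None
    d=np.array([(px[0]-c['cx'])/c['fx'],(px[1]-c['cy'])/c['fy']]); u=d.copy()
    for _ in range(30): u=d/(1+c['k1']*(u@u))
    return -R.T@t, R.T@np.array([u[0],u[1],1.])
def onz(n,px,z):
    o,d=ray(n,px); return o+d*(z-o[2])/d[2]
def proj(n,X):
    c,R,t=cal(n); p=R@np.array(X,float)+t; u=p[:2]/p[2]; u=u*(1+c['k1']*(u@u))
    return np.array([c['fx']*u[0]+c['cx'],c['fy']*u[1]+c['cy']])
def snap(n,f):
    im=cv2.cvtColor(env.read_camera(n),cv2.COLOR_RGB2BGR); cv2.imwrite('pics/'+f,im); return im
E
python3 - <<'E'
from h import *
snap('scene','s0.png');snap('top','t0.png')
for n in('scene','top'):
    c,R,t=cal(n);print(n,c['fx'],c['k1'],-R.T@t,R.round(2).tolist())
print(env.observe())
E
```

```text
scene 588.4985307216403 0.004219181235513383 [1.26938374 0.11179258 1.023202  ] [[-0.1, 1.0, 0.01], [0.81, 0.08, -0.58], [-0.58, -0.05, -0.81]]
top 548.2320007746894 -0.03574467420249379 [0.35242674 0.02852572 1.45380851] [[0.03, -1.0, 0.0], [-0.99, -0.03, -0.16], [0.16, 0.0, -0.99]]
{'time_s': 0.1, 'joint_positions': array([ 5.68972087e+01,  1.64514009e+01,  9.04147872e+01, -7.53617392e-04,
        7.32595577e+01, -8.59550920e+00]), 'qvel': array([-0.03037148, -0.14332254, -0.22047862, -0.00266995,  0.08277594,
        0.06772533]), 'tau': array([-8.74628370e-07, -4.07294977e+01, -2.93699312e+01, -1.22898537e-04,
        3.35879733e-03, -1.94130348e-05]), 'position': array([0.27965208, 0.61368422, 0.2300467 ]), 'eef_rot': array([-1.79875559e+02, -1.80805836e-02,  1.55492916e+02]), 'ft_force': array([ 0.42432915, -0.12419   , -0.3792092 ]), 'torque': array([-0.07942113,  0.00679216,  0.01669427]), 'finger_force': 0.0, 'grip_width': 1.0014043205759917}
```

View pics/s0.png

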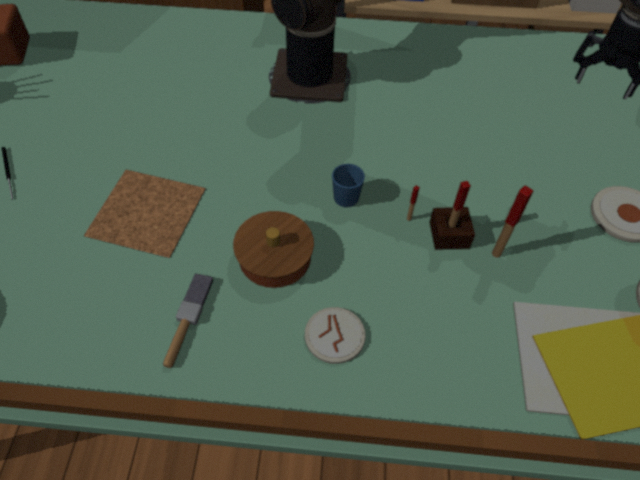

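View pics/t0.png

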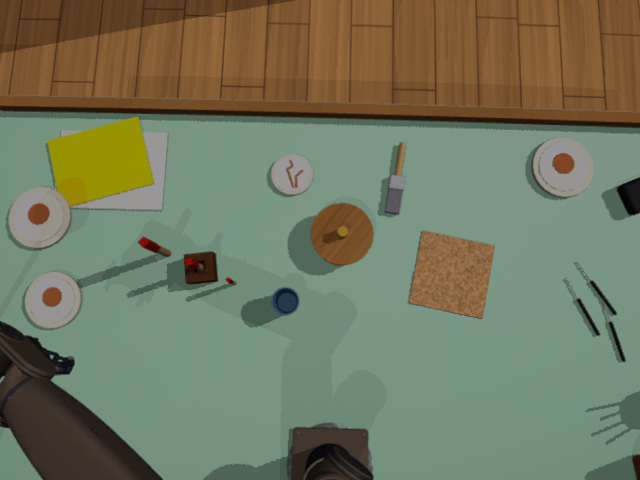

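The pictures show three red-handled sticks:
- **Small:** scene (412,203), top (231,281). It stands free.
- **Middle:** scene (459,205), top (195,265). It stands in the dark block.
- **Large:** scene (512,220), top (155,246).

The middle one in the stand fits "middle-sized, in the stand". I'll check it in a crop and measure the rest.

```bash
python3 - <<'E'
from h import *
s=cv2.imread('pics/s0.png');t=cv2.imread('pics/t0.png')
a=cv2.resize(s[165:275,385:545],(800,550),interpolation=cv2.INTER_CUBIC)
b=cv2.resize(t[220:300,130:250],(600,400),interpolation=cv2.INTER_CUBIC)
a=cv2.resize(a,(440,302));b=cv2.resize(b,(360,240));c=np.zeros((302,800,3),np.uint8);c[:,:440]=a;c[:240,440:]=b
cv2.imwrite('pics/c1.png',cv2.resize(c,(800,302)))
def blobs(im,box,lo,hi,mn=6):
    x0,y0,x1,y1=box;h=cv2.cvtColor(im[y0:y1,x0:x1],cv2.COLOR_BGR2HSV);m=cv2.inRange(h,lo,hi)
    n,l,st,ce=cv2.connectedComponentsWithStats(m)
    for i in range(1,n):
        if st[i,4]>=mn:
            cs,_=cv2.findContours((l==i).astype(np.uint8),0,1);k=max(cs,key=cv2.contourArea)
            print((ce[i]+[x0,y0]).round(1),st[i,4],'ell',[np.round(v,1) for v in (cv2.fitEllipse(k) if len(k)>=5 else [])],'rect',[np.round(v,1) for v in cv2.minAreaRect(k)], 'off',x0,y0)
for p in [(342,232),(342,215),(452,274),(201,275),(195,262)]: print('top',p,cv2.cvtColor(t[p[1]:p[1]+1,p[0]:p[0]+1],cv2.COLOR_BGR2HSV).ravel())
for p in [(272,237),(250,235),(275,273),(145,210),(452,240)]: print('sc',p,cv2.cvtColor(s[p[1]:p[1]+1,p[0]:p[0]+1],cv2.COLOR_BGR2HSV).ravel())
print('lid/knob top');blobs(t,(300,195,385,275),(5,90,40),(25,255,255),100)
print('knob');blobs(t,(325,215,360,250),(20,160,60),(32,255,255))
blobs(s,(255,220,295,255),(18,150,60),(32,255,255))
print('mat');blobs(t,(395,220,510,330),(3,70,40),(25,255,255),300)
blobs(s,(75,160,215,262),(3,70,40),(25,255,255),300)
print('stand');blobs(t,(172,240,225,292),(0,80,5),(25,255,110),50)
print('red');blobs(t,(172,240,225,292),(0,200,90),(8,255,255));blobs(s,(430,170,480,260),(0,200,90),(8,255,255))
E
```

```text
top (342, 232) [ 22 190 146]
top (342, 215) [ 15 172 111]
top (452, 274) [ 15 133 151]
top (201, 275) [  9 174  57]
top (195, 262) [  2 240  83]
sc (272, 237) [ 20 169 104]
sc (250, 235) [ 14 153  85]
sc (275, 273) [ 14 151  81]
sc (145, 210) [ 15 125 116]
sc (452, 240) [  9 144  23]
lid/knob top
[341.6 233.7] 3022 ell [array([41.6, 38.7]), array([60.8, 61.5]), np.float64(106.7)] rect [array([41.5, 38.5]), array([61., 61.]), np.float64(90.0)] off 300 195
knob
[342.2 231.4] 93 ell [array([17.2, 16.4]), array([ 9.6, 10.6]), np.float64(45.4)] rect [array([17., 16.]), array([10., 10.]), np.float64(90.0)] off 325 215
[271.8 235.2] 179 ell [array([16.9, 15.2]), array([12.2, 18.7]), np.float64(14.8)] rect [array([15.8, 15.6]), array([13.1, 18.4]), np.float64(32.5)] off 255 220
mat
[451.6 274.2] 5570 ell [array([56.6, 54.2]), array([85.4, 88.6]), np.float64(132.2)] rect [array([57. , 54.2]), array([77.3, 74.1]), np.float64(12.0)] off 395 220
[145.7 213. ] 6424 ell [array([70.6, 53.1]), array([ 80.3, 109.4]), np.float64(77.6)] rect [array([69.4, 51.9]), array([104.7,  76.1]), np.float64(14.3)] off 75 160
stand
[200.5 267.6] 871 ell [array([28. , 27.4]), array([33. , 35.7]), np.float64(85.6)] rect [array([28. , 27.3]), array([29.3, 31.8]), np.float64(84.0)] off 172 240
red
[188.6 261.2] 45 ell [array([16.6, 21.2]), array([6.6, 7.2]), np.float64(60.7)] rect [array([16.6, 21.1]), array([6.3, 6.6]), np.float64(71.6)] off 172 240
[465.  184.2] 21 ell [array([35. , 14.3]), array([3.9, 5.5]), np.float64(92.6)] rect [array([34.9, 14.3]), array([4. , 4.9]), np.float64(63.4)] off 430 170
```

View pics/c1.png

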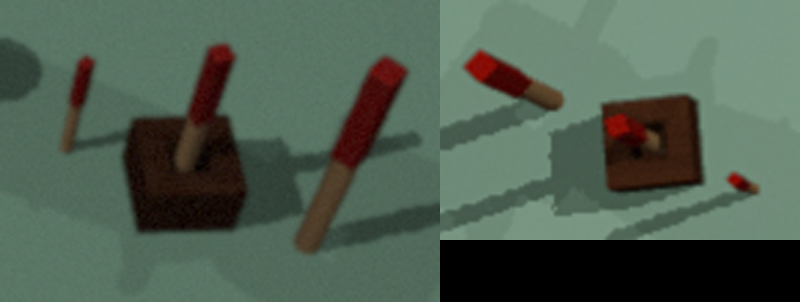

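The crop shows three sticks: small at left, middle in the dark block, and the largest standing free at right. The one in the block is the middle-sized one, so that is the stick to use.

```bash
python3 - <<'E'
from h import *
s=cv2.imread('pics/s0.png');t=cv2.imread('pics/t0.png')
print('lid disc',onz('top',(341.5,233.6),.056),'knob top',onz('top',(342.2,231.4),.09),'knob scene',onz('scene',(271.8,235.2),.073))
print('mat',onz('top',(451.8,274.2),.004),onz('scene',(145.7,213),.004))
o1,d1=ray('top',(188.0,261.1));o2,d2=ray('scene',(465,184.2));
k=np.linalg.lstsq(np.c_[d1,-d2],o2-o1,rcond=None)[0];print('stick end',o1+k[0]*d1,o2+k[1]*d2, onz('top',(188.0,261.1),.168))
# handle outline both views; top face of stand
h=cv2.cvtColor(t,cv2.COLOR_BGR2HSV)
m=((h[...,2]<75)&((h[...,0]<25)|(h[...,0]>170))&(h[...,1]>80)).astype(np.uint8); m[:240]=0;m[292:]=0;m[:,:172]=0;m[:,225:]=0
r=h.copy(); m|=(cv2.inRange(h,(0,200,60),(8,255,255))>0).astype(np.uint8)*0
k=cv2.findContours(m,0,1)[0];k=max(k,key=cv2.contourArea);q=cv2.approxPolyDP(cv2.convexHull(k),3,True)[:,0];print(q.tolist())
for p in q: print(onz('top',p,.05).round(4))
for nm,im,bx in(('top',t,(172,240,225,292)),('scene',s,(430,170,480,260))):
    hh=cv2.cvtColor(im,cv2.COLOR_BGR2HSV); m=cv2.inRange(hh,(0,190,50),(6,255,255))|cv2.inRange(hh,(174,190,50),(180,255,255))
    x0,y0,x1,y1=bx;k=cv2.findContours(m[y0:y1,x0:x1],0,1)[0];k=max(k,key=cv2.contourArea)[:,0]+[x0,y0];print(nm,cv2.minAreaRect(k),cv2.convexHull(k)[:,0].tolist())
E
```

```text
lid disc [ 0.5885757  -0.01695946  0.056     ] knob top [ 0.58850781 -0.0175072   0.09      ] knob scene [ 0.58617943 -0.01949385  0.073     ]
mat [ 0.49557725 -0.31397712  0.004     ] [ 0.50521085 -0.31239964  0.004     ]
stick end [0.49457257 0.34819835 0.16677396] [0.4945519  0.34741201 0.16657637] [0.49443716 0.34789383 0.168     ]
[[212, 252], [216, 280], [186, 282], [184, 255]]
[0.5327 0.3165 0.05  ]
[0.4607 0.3021 0.05  ]
[0.4535 0.3789 0.05  ]
[0.523  0.3886 0.05  ]
top ((191.5, 262.0), (8.0, 13.0), 90.0) [[192, 258], [194, 259], [197, 261], [198, 264], [198, 266], [187, 266], [185, 262], [185, 259], [188, 258]]
scene ((459.90008544921875, 195.2000274658203), (7.155416965484619, 29.96331024169922), 26.56505012512207) [[467, 182], [468, 185], [468, 187], [457, 209], [456, 210], [455, 207], [455, 203], [461, 185], [462, 183], [464, 182]]
```

>>> carry_out:
  commands:
    - {"jaw": -1, "slide": [-3.0, -2.5, 0]}
    - {"jaw": -1, "slide": [-3.0, -2.5, 0]}
    - {"jaw": -1, "slide": [-3.0, -2.5, 0]}
    - {"jaw": -1, "slide": [-3.0, -2.5, 0]}
    - {"jaw": -1, "slide": [-3.0, -2.5, 0]}
    - {"jaw": -1, "slide": [-3.0, -2.5, 0]}
    - {"jaw": -1, "slide": [-3.0, -2.5, 0]}
    - {"jaw": -1, "slide": [-3.0, -2.5, 0]}
    - {"jaw": -1, "slide": [-3.0, -2.5, 0]}
    - {"jaw": -1, "slide": [-3.0, -2.5, 0]}
    - {"jaw": -1, "slide": [-3.0, -2.5, 0]}
    - {"jaw": -1, "slide": [-3.0, -2.5, 0]}
    - {"jaw": -1, "slide": [-3.0, -2.5, 0]}
    - {"jaw": -1, "slide": [-3.0, -2.5, 0]}
    - {"jaw": -1, "slide": [-3.0, -2.5, 0]}
    - {"jaw": -1, "slide": [-3.0, -2.5, 0]}
    - {"jaw": -1, "slide": [-3.0, -2.5, 0]}
    - {"jaw": -1, "slide": [-3.0, -2.3, 0]}
    - {"jaw": -1, "slide": [0, 0, 0]}
    - {"jaw": -1, "slide": [0, 0, 0]}
  grip_force: 40

```text
schema error: expected keys jaw, slide, twist
```

>>> carry_out:
  commands:
    - {"jaw": -1, "slide": [-3.0, -2.5, 0], "twist": [0, 0, 0]}
    - {"jaw": -1, "slide": [-3.0, -2.5, 0], "twist": [0, 0, 0]}
    - {"jaw": -1, "slide": [-3.0, -2.5, 0], "twist": [0, 0, 0]}
    - {"jaw": -1, "slide": [-3.0, -2.5, 0], "twist": [0, 0, 0]}
    - {"jaw": -1, "slide": [-3.0, -2.5, 0], "twist": [0, 0, 0]}
    - {"jaw": -1, "slide": [-3.0, -2.5, 0], "twist": [0, 0, 0]}
    - {"jaw": -1, "slide": [-3.0, -2.5, 0], "twist": [0, 0, 0]}
    - {"jaw": -1, "slide": [-3.0, -2.5, 0], "twist": [0, 0, 0]}
    - {"jaw": -1, "slide": [-3.0, -2.5, 0], "twist": [0, 0, 0]}
    - {"jaw": -1, "slide": [-3.0, -2.5, 0], "twist": [0, 0, 0]}
    - {"jaw": -1, "slide": [-3.0, -2.5, 0], "twist": [0, 0, 0]}
    - {"jaw": -1, "slide": [-3.0, -2.5, 0], "twist": [0, 0, 0]}
    - {"jaw": -1, "slide": [-3.0, -2.5, 0], "twist": [0, 0, 0]}
    - {"jaw": -1, "slide": [-3.0, -2.5, 0], "twist": [0, 0, 0]}
    - {"jaw": -1, "slide": [-3.0, -2.5, 0], "twist": [0, 0, 0]}
    - {"jaw": -1, "slide": [-3.0, -2.5, 0], "twist": [0, 0, 0]}
    - {"jaw": -1, "slide": [-3.0, -2.5, 0], "twist": [0, 0, 0]}
    - {"jaw": -1, "slide": [-3.0, -2.3, 0], "twist": [0, 0, 0]}
    - {"jaw": -1, "slide": [0, 0, 0], "twist": [0, 0, 0]}
    - {"jaw": -1, "slide": [0, 0, 0], "twist": [0, 0, 0]}
  grip_force: 40

```text
time_s: 1.77
position: [0.5856, -0.0192, 0.2305]
eef_rot: [-180.0, -0.1, 155.3]
ft_force: [-1.1, 1.0, 0.4]
grip_width: 0.999
finger_force: 0.0
```

```bash
cat >> h.py <<'E'
from scipy.spatial.transform import Rotation as Ro
def to(goal):
    s=env.observe();R=Ro.from_euler('xyz',s['eef_rot'],degrees=True).as_matrix()
    print('t',round(s['time_s'],2),'pos',s['position'].round(4),s['eef_rot'].round(2),'need cm',(R.T@(np.array(goal)-s['position'])*100).round(2),'w',round(s['grip_width'],3),'F',s['ft_force'].round(1),round(s['finger_force'],1))
E
python3 -c "
from h import *
to([.588,-.0175,.062])"
```

```text
t 1.77 pos [ 0.5856 -0.0192  0.2305] [-1.7999e+02 -9.0000e-02  1.5529e+02] need cm [-0.17  0.26 16.85] w 0.999 F [-1.1  1.   0.4] 0.0
```

>>> carry_out:
  commands:
    - {"jaw": -1, "slide": [-0.15, 0.25, 3.0], "twist": [0, 0, 0]}
    - {"jaw": -1, "slide": [0, 0, 3.5], "twist": [0, 0, 0]}
    - {"jaw": -1, "slide": [0, 0, 3.5], "twist": [0, 0, 0]}
    - {"jaw": -1, "slide": [0, 0, 2.5], "twist": [0, 0, 0]}
    - {"jaw": -1, "slide": [0, 0, 1.5], "twist": [0, 0, 0]}
    - {"jaw": -1, "slide": [0, 0, 1.2], "twist": [0, 0, 0]}
    - {"jaw": -1, "slide": [0, 0, 1.0], "twist": [0, 0, 0]}
    - {"jaw": -1, "slide": [0, 0, 0.5], "twist": [0, 0, 0]}
    - {"jaw": -1, "slide": [0, 0, 0], "twist": [0, 0, 0]}
    - {"jaw": 1, "slide": [0, 0, 0], "twist": [0, 0, 0]}
    - {"jaw": 1, "slide": [0, 0, 0], "twist": [0, 0, 0]}
    - {"jaw": 1, "slide": [0, 0, 0], "twist": [0, 0, 0]}
    - {"jaw": 1, "slide": [0, 0, 0], "twist": [0, 0, 0]}
    - {"jaw": 1, "slide": [0, 0, 0], "twist": [0, 0, 0]}
    - {"jaw": 1, "slide": [0, 0, 0], "twist": [0, 0, 0]}
    - {"jaw": 1, "slide": [0, 0, 0], "twist": [0, 0, 0]}
    - {"jaw": 1, "slide": [0, 0, 0], "twist": [0, 0, 0]}
    - {"jaw": 1, "slide": [0, 0, 0], "twist": [0, 0, 0]}
    - {"jaw": 1, "slide": [0, 0, 0], "twist": [0, 0, 0]}
  grip_force: 50

```text
time_s: 3.35
position: [0.5886, -0.0159, 0.0653]
eef_rot: [180.0, 0.1, 155.5]
ft_force: [-0.8, 0.1, 5.5]
grip_width: 0.308
finger_force: 49.9
```

>>> carry_out:
  commands:
    - {"jaw": 1, "slide": [0, 0, -0.4], "twist": [0, 0, 0]}
    - {"jaw": 1, "slide": [0, 0, -0.8], "twist": [0, 0, 0]}
    - {"jaw": 1, "slide": [0, 0, -1.2], "twist": [0, 0, 0]}
    - {"jaw": 1, "slide": [0, 0, -1.2], "twist": [0, 0, 0]}
    - {"jaw": 1, "slide": [0, 0, -1.2], "twist": [0, 0, 0]}
    - {"jaw": 1, "slide": [0, 0, -1.2], "twist": [0, 0, 0]}
    - {"jaw": 1, "slide": [-0.2, -1.2, 0], "twist": [0, 0, 0]}
    - {"jaw": 1, "slide": [-0.3, -2.2, 0], "twist": [0, 0, 0]}
    - {"jaw": 1, "slide": [-0.4, -3.0, 0], "twist": [0, 0, 0]}
    - {"jaw": 1, "slide": [-0.4, -3.0, 0], "twist": [0, 0, 0]}
    - {"jaw": 1, "slide": [-0.4, -3.0, 0], "twist": [0, 0, 0]}
    - {"jaw": 1, "slide": [-0.4, -3.0, 0], "twist": [0, 0, 0]}
    - {"jaw": 1, "slide": [-0.4, -3.0, 0], "twist": [0, 0, 0]}
    - {"jaw": 1, "slide": [-0.4, -3.0, 0], "twist": [0, 0, 0]}
    - {"jaw": 1, "slide": [-0.4, -3.0, 0], "twist": [0, 0, 0]}
    - {"jaw": 1, "slide": [-0.4, -3.0, 0], "twist": [0, 0, 0]}
    - {"jaw": 1, "slide": [-0.3, -2.0, 0], "twist": [0, 0, 0]}
    - {"jaw": 1, "slide": [-0.1, -1.4, 0], "twist": [0, 0, 0]}
    - {"jaw": 1, "slide": [0, 0, 0], "twist": [0, 0, 0]}
    - {"jaw": 1, "slide": [0, 0, 0], "twist": [0, 0, 0]}
  grip_force: 60

```text
time_s: 5.02
position: [0.4968, -0.3134, 0.1242]
eef_rot: [180.0, -0.0, 155.4]
ft_force: [-0.3, 0.9, -2.7]
grip_width: 0.309
finger_force: 59.4
```

```bash
python3 -c "
from h import *
to([.498,-.314,.0265])
a=snap('scene','s1.png');b=snap('top','t1.png')
cv2.imwrite('pics/v1.png',np.hstack([cv2.resize(a[130:330,60:360],(450,300)),cv2.resize(b[190:310,290:430],(350,300),interpolation=cv2.INTER_CUBIC)]))"
```

```text
t 5.02 pos [ 0.4968 -0.3134  0.1242] [ 1.7996e+02 -3.0000e-02  1.5539e+02] need cm [-0.14 -0.01  9.77] w 0.309 F [-0.3  0.9 -2.7] 59.4
```

View pics/v1.png

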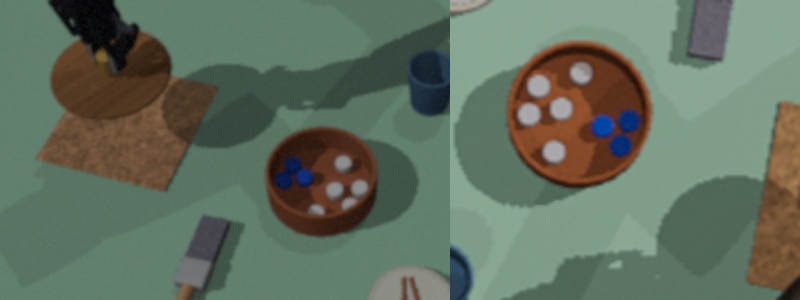

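The crop shows the lid held level over the mat (left). The open tub holds 3 bunched blue and 5 white beads, all visible. Next I lower the lid.

>>> carry_out:
  commands:
    - {"jaw": 1, "slide": [0, 0, 1.0], "twist": [0, 0, 0]}
    - {"jaw": 1, "slide": [0, 0, 1.8], "twist": [0, 0, 0]}
    - {"jaw": 1, "slide": [0, 0, 1.8], "twist": [0, 0, 0]}
    - {"jaw": 1, "slide": [0, 0, 1.8], "twist": [0, 0, 0]}
    - {"jaw": 1, "slide": [0, 0, 1.2], "twist": [0, 0, 0]}
    - {"jaw": 1, "slide": [0, 0, 0.8], "twist": [0, 0, 0]}
    - {"jaw": 1, "slide": [0, 0, 0.5], "twist": [0, 0, 0]}
    - {"jaw": 1, "slide": [0, 0, 0.3], "twist": [0, 0, 0]}
    - {"jaw": 1, "slide": [0, 0, 0.2], "twist": [0, 0, 0]}
    - {"jaw": 1, "slide": [0, 0, 0.2], "twist": [0, 0, 0]}
    - {"jaw": 1, "slide": [0, 0, 0.1], "twist": [0, 0, 0]}
    - {"jaw": 1, "slide": [0, 0, 0], "twist": [0, 0, 0]}
    - {"jaw": 1, "slide": [0, 0, 0], "twist": [0, 0, 0]}

```text
time_s: 6.2
position: [0.4976, -0.3134, 0.0278]
eef_rot: [-180.0, 0.0, 155.5]
ft_force: [-0.3, 0.1, -2.7]
grip_width: 0.306
finger_force: 59.4
```

Not yet in contact, so I lower it in small steps.

>>> carry_out:
  commands:
    - {"jaw": 1, "slide": [0, 0, 0.1], "twist": [0, 0, 0]}
    - {"jaw": 1, "slide": [0, 0, 0.1], "twist": [0, 0, 0]}
    - {"jaw": 1, "slide": [0, 0, 0.05], "twist": [0, 0, 0]}
    - {"jaw": 1, "slide": [0, 0, 0], "twist": [0, 0, 0]}
    - {"jaw": 1, "slide": [0, 0, 0], "twist": [0, 0, 0]}

```text
time_s: 6.62
position: [0.4976, -0.3133, 0.0254]
eef_rot: [-180.0, 0.0, 155.5]
ft_force: [-1.3, 0.7, 2.0]
grip_width: 0.301
finger_force: 59.8
```

>>> carry_out:
  commands:
    - {"jaw": 0, "slide": [0, 0, 0], "twist": [0, 0, 0]}
    - {"jaw": 0, "slide": [0, 0, 0], "twist": [0, 0, 0]}
    - {"jaw": -0.5, "slide": [0, 0, 0], "twist": [0, 0, 0]}
    - {"jaw": -0.5, "slide": [0, 0, 0], "twist": [0, 0, 0]}
    - {"jaw": -0.5, "slide": [0, 0, 0], "twist": [0, 0, 0]}
    - {"jaw": -0.5, "slide": [0, 0, -1], "twist": [0, 0, 0]}
    - {"jaw": -0.5, "slide": [0, 0, -3.5], "twist": [0, 0, 0]}
    - {"jaw": -0.5, "slide": [0, 0, -3.5], "twist": [0, 0, 0]}
    - {"jaw": -0.5, "slide": [0, 0, -3.5], "twist": [0, 0, 0]}
    - {"jaw": -0.5, "slide": [0, 0, -3.5], "twist": [0, 0, 0]}
    - {"jaw": -0.5, "slide": [0, 0, -3.5], "twist": [0, 0, 0]}
    - {"jaw": -0.5, "slide": [0, 0, -3.0], "twist": [0, 0, 0]}
    - {"jaw": -0.5, "slide": [0, 0, -1.0], "twist": [0, 0, 0]}
    - {"jaw": -0.5, "slide": [0, 0, 0], "twist": [0, 0, 0]}

```text
time_s: 7.78
position: [0.4988, -0.3143, 0.2548]
eef_rot: [-179.8, 0.5, 155.5]
ft_force: [0.7, 0.5, 0.1]
grip_width: 0.75
finger_force: 0.0
```

```bash
python3 - <<'E'
from h import *
to([.4945,.347,.25])
t=snap('top','t2.png');s=snap('scene','s2.png')
a=cv2.resize(t[250:275,175:215],(400,250),interpolation=cv2.INTER_CUBIC)
b=cv2.resize(s[175:215,440:480],(400,400),interpolation=cv2.INTER_CUBIC)
v=np.zeros((400,800,3),np.uint8);v[:250,:400]=a;v[:,400:]=b
cv2.imwrite('pics/v2.png',np.clip(v*2.0,0,255).astype(np.uint8))
for nm,p in(('smallfoot',(234,282)),('bigfoot',(170,255))): print(nm,onz('top',p,0))
for nm,p in(('smallfoot',(409,219)),('bigfoot',(498,255))): print(nm,onz('scene',p,0))
for a_,b_ in(((228,280),(415,188)),((145,242),(525,189))):
    o1,d1=ray('top',a_);o2,d2=ray('scene',b_);k=np.linalg.lstsq(np.c_[d1,-d2],o2-o1,rcond=None)[0];print('top end',o1+k[0]*d1)
E
```

```text
t 7.78 pos [ 0.4988 -0.3143  0.2548] [-179.85    0.47  155.5 ] need cm [27.83 59.99  0.09] w 0.75 F [0.7 0.5 0.1] 0.0
smallfoot [0.46049308 0.26371827 0.        ]
bigfoot [0.52812088 0.43904463 0.        ]
smallfoot [0.4589195  0.26455686 0.        ]
bigfoot [0.53586395 0.45104716 0.        ]
top end [0.45743541 0.26225901 0.10220643]
top end [0.53182911 0.4408238  0.20648335]
```

View pics/v2.png

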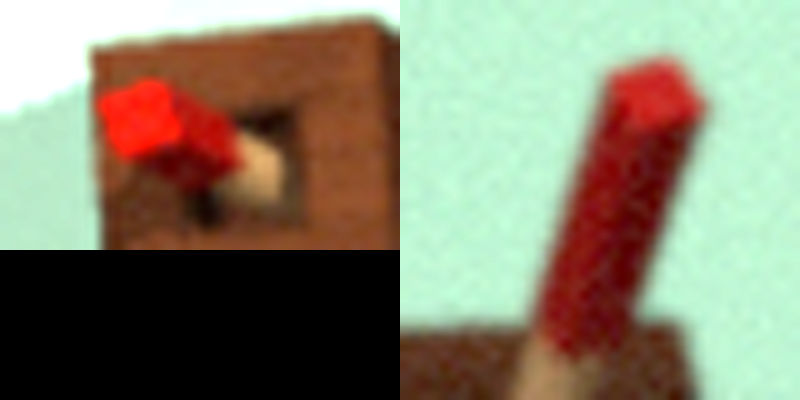

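The enlarged crop shows the red handle end, with corners at about (97,98), (160,78), (185,125) and (125,160) in the ×10 top crop. That puts the flats at a world yaw of about 26° mod 90, so I'll turn the tool to yaw 116°.

>>> carry_out:
  commands:
    - {"jaw": -0.5, "slide": [0, 0, 0], "twist": [0, 0, 6.6]}
    - {"jaw": -0.5, "slide": [0, 0, 0], "twist": [0, 0, 6.6]}
    - {"jaw": -0.5, "slide": [0, 0, 0], "twist": [0, 0, 6.6]}
    - {"jaw": -0.5, "slide": [0, 0, 0], "twist": [0, 0, 6.6]}
    - {"jaw": -0.5, "slide": [0, 0, 0], "twist": [0, 0, 6.6]}
    - {"jaw": -0.5, "slide": [0, 0, 0], "twist": [0, 0, 6.6]}
    - {"jaw": -0.5, "slide": [3.5, 1.68, 0], "twist": [0, 0, 0]}
    - {"jaw": -0.5, "slide": [3.5, 1.68, 0], "twist": [0, 0, 0]}
    - {"jaw": -0.5, "slide": [3.5, 1.68, 0], "twist": [0, 0, 0]}
    - {"jaw": -0.5, "slide": [3.5, 1.68, 0], "twist": [0, 0, 0]}
    - {"jaw": -0.5, "slide": [3.5, 1.68, 0], "twist": [0, 0, 0]}
    - {"jaw": -0.5, "slide": [3.5, 1.68, 0], "twist": [0, 0, 0]}
    - {"jaw": -0.5, "slide": [3.5, 1.68, 0], "twist": [0, 0, 0]}
    - {"jaw": -0.5, "slide": [3.5, 1.68, 0], "twist": [0, 0, 0]}
    - {"jaw": -0.5, "slide": [3.5, 1.68, 0], "twist": [0, 0, 0]}
    - {"jaw": -0.5, "slide": [3.5, 1.68, 0], "twist": [0, 0, 0]}
    - {"jaw": -0.5, "slide": [3.5, 1.68, 0], "twist": [0, 0, 0]}
    - {"jaw": -0.5, "slide": [3.5, 1.68, 0], "twist": [0, 0, 0]}
    - {"jaw": -0.5, "slide": [3.5, 1.68, 0], "twist": [0, 0, 0]}
    - {"jaw": -0.5, "slide": [3.5, 1.68, 0], "twist": [0, 0, 0]}

```text
time_s: 9.55
position: [0.4931, 0.232, 0.2462]
eef_rot: [-179.7, -0.1, 115.9]
ft_force: [1.6, 0.2, 0.9]
grip_width: 0.75
finger_force: 0.0
```

>>> carry_out:
  commands:
    - {"jaw": -0.5, "slide": [3.5, 1.68, 0], "twist": [0, 0, 0]}
    - {"jaw": -0.5, "slide": [3.5, 1.68, 0], "twist": [0, 0, 0]}
    - {"jaw": -0.5, "slide": [3.5, 1.68, 0], "twist": [0, 0, 0]}
    - {"jaw": -0.5, "slide": [0, 0, 0], "twist": [0, 0, 0]}
    - {"jaw": -0.5, "slide": [0, 0, 0], "twist": [0, 0, 0]}

```text
time_s: 9.97
position: [0.4926, 0.348, 0.2458]
eef_rot: [-179.6, 0.0, 116.1]
ft_force: [0.4, 0.2, 0.6]
grip_width: 0.754
finger_force: 0.0
```

```bash
cat > m.py <<'E'
from h import *
def beads(save):
    im=snap('top',save);x0,y0,x1,y1=300,185,385,275
    c=im[y0:y1,x0:x1];h=cv2.cvtColor(cv2.resize(c,None,fx=4,fy=4,interpolation=cv2.INTER_CUBIC),cv2.COLOR_BGR2HSV)
    out={}
    for nm,m in(('blue',cv2.inRange(h,(100,120,40),(135,255,255))),('white',cv2.inRange(h,(0,0,95),(180,75,255)))):
        k=cv2.getStructuringElement(cv2.MORPH_ELLIPSE,(11,11));m=cv2.erode(m,k)
        n,l,st,ce=cv2.connectedComponentsWithStats(m);L=[]
        for i in range(1,n):
            p=(ce[i]+.5)/4-.5+[x0,y0];w=onz('top',p,.02)
            if np.hypot(w[0]-.588,w[1]+.018)<.066 and st[i,4]>60: L.append((w[:2].round(4),st[i,4]))
        out[nm]=L
    return im,out
E
python3 - <<'E'
from m import *
to([.4945,.347,.104])
im,o=beads('t3.png')
for k in o: print(k,o[k])
# tub rim: outer boundary at z=.05
h=cv2.cvtColor(im,cv2.COLOR_BGR2HSV)[190:280,295:390];m=cv2.inRange(h,(0,100,30),(20,255,255));c=max(cv2.findContours(m,0,1)[0],key=cv2.contourArea)
e=cv2.fitEllipse(cv2.convexHull(c));print(e,onz('top',(e[0][0]+295,e[0][1]+190),.045))
E
```

```text
t 9.97 pos [0.4926 0.348  0.2458] [-1.7961e+02  1.0000e-02  1.1609e+02] need cm [-0.16  0.22 14.18] w 0.754 F [0.4 0.2 0.6] 0.0
blue [(array([ 0.5844, -0.0704]), np.int32(480)), (array([ 0.578 , -0.0425]), np.int32(523)), (array([ 0.5578, -0.0619]), np.int32(474))]
white [(array([ 0.616 , -0.0211]), np.int32(74606)), (array([ 0.6345, -0.0187]), np.int32(560)), (array([0.619 , 0.0264]), np.int32(591)), (array([0.5954, 0.0019]), np.int32(584)), (array([0.5886, 0.0356]), np.int32(609)), (array([0.5491, 0.0084]), np.int32(573))]
((46.06871032714844, 45.09767532348633), (57.41545104980469, 58.00546646118164), 23.238494873046875) [ 0.5864499  -0.01627334  0.045     ]
```

>>> carry_out:
  commands:
    - {"jaw": -0.5, "slide": [-0.15, 0.2, 3.0], "twist": [0, 0, 0]}
    - {"jaw": -0.5, "slide": [0, 0, 3.5], "twist": [0, 0, 0]}
    - {"jaw": -0.5, "slide": [0, 0, 3.2], "twist": [0, 0, 0]}
    - {"jaw": -0.5, "slide": [0, 0, 2.5], "twist": [0, 0, 0]}
    - {"jaw": -0.5, "slide": [0, 0, 1.5], "twist": [0, 0, 0]}
    - {"jaw": -0.5, "slide": [0, 0, 0.5], "twist": [0, 0, 0]}
    - {"jaw": -0.5, "slide": [0, 0, 0], "twist": [0, 0, 0]}
    - {"jaw": 1, "slide": [0, 0, 0], "twist": [0, 0, 0]}
    - {"jaw": 1, "slide": [0, 0, 0], "twist": [0, 0, 0]}
    - {"jaw": 1, "slide": [0, 0, 0], "twist": [0, 0, 0]}
    - {"jaw": 1, "slide": [0, 0, 0], "twist": [0, 0, 0]}
    - {"jaw": 1, "slide": [0, 0, 0], "twist": [0, 0, 0]}
    - {"jaw": 1, "slide": [0, 0, 0], "twist": [0, 0, 0]}
    - {"jaw": 1, "slide": [0, 0, 0], "twist": [0, 0, 0]}
    - {"jaw": 1, "slide": [0, 0, 0], "twist": [0, 0, 0]}
    - {"jaw": 1, "slide": [0, 0, 0], "twist": [0, 0, 0]}
  grip_force: 60

```text
time_s: 11.35
position: [0.498, 0.3469, 0.1095]
eef_rot: [179.8, 0.0, 115.9]
ft_force: [-0.3, -0.4, 6.2]
grip_width: 0.176
finger_force: 59.2
```

>>> carry_out:
  commands:
    - {"jaw": 1, "slide": [0, 0, -0.6], "twist": [0, 0, 0]}
    - {"jaw": 1, "slide": [0, 0, -1.4], "twist": [0, 0, 0]}
    - {"jaw": 1, "slide": [0, 0, -2.4], "twist": [0, 0, 0]}
    - {"jaw": 1, "slide": [0, 0, -2.4], "twist": [0, 0, 0]}
    - {"jaw": 1, "slide": [0, 0, -1.4], "twist": [0, 0, 0]}
    - {"jaw": 1, "slide": [0, 0, -0.8], "twist": [0, 0, 0]}
    - {"jaw": 1, "slide": [-1.5, -0.2, 0], "twist": [0, 0, 0]}
    - {"jaw": 1, "slide": [-3.0, -0.5, 0], "twist": [0, 0, 0]}
    - {"jaw": 1, "slide": [-3.0, -0.5, 0], "twist": [0, 0, 0]}
    - {"jaw": 1, "slide": [-3.0, -0.5, 0], "twist": [0, 0, 0]}
    - {"jaw": 1, "slide": [-3.0, -0.5, 0], "twist": [0, 0, 0]}
    - {"jaw": 1, "slide": [-3.0, -0.5, 0], "twist": [0, 0, 0]}
    - {"jaw": 1, "slide": [-3.0, -0.5, 0], "twist": [0, 0, 0]}
    - {"jaw": 1, "slide": [-1.5, -0.3, 0], "twist": [0, 0, 0]}
    - {"jaw": 1, "slide": [0, 0, 0], "twist": [0, 0, 0]}
    - {"jaw": 1, "slide": [0, 0, 0], "twist": [0, 0, 0]}

```text
time_s: 12.68
position: [0.5568, 0.1416, 0.1971]
eef_rot: [-179.9, -0.1, 115.8]
ft_force: [-0.3, 0.8, -0.4]
grip_width: 0.179
finger_force: 58.4
```

```bash
cat > plan.py <<'E'
import numpy as np
C=np.array([.587,-.017]);Rb=.012;Rs=.008;Rt=.070
def sim(B,W):
    B=B.copy();ov=0;p=W[0].copy()
    for w in W[1:]:
        n=max(1,int(np.linalg.norm(w-p)/.001));
        for q in np.linspace(p,w,n+1)[1:]:
            for _ in range(12):
                d=B-q;r=np.linalg.norm(d,axis=1);m=r<Rb+Rs;B[m]+=d[m]/r[m,None]*(Rb+Rs-r[m])[:,None]
                D=B[:,None]-B[None];rr=np.linalg.norm(D,axis=2)+np.eye(len(B));o=np.clip(2*Rb-rr,0,None)*(1-np.eye(len(B)))
                if o.max()>0: B+=(D/rr[...,None]*o[...,None]*.5).sum(1)
                d=B-C;r=np.linalg.norm(d,axis=1);m=r>Rt-Rb;B[m]=C+d[m]/r[m,None]*(Rt-Rb)
                if not (m.any() or o.max()>0): break
            r=np.linalg.norm(B-q,axis=1);ov=max(ov,(Rb+Rs-r).max(),o.max())
        p=w
    return B,ov
def score(B0,start,W,nb=3):
    B,ov=sim(start,W);g=min(np.linalg.norm(B[i]-B[j]) for i in range(nb) for j in range(i))
    return min(np.linalg.norm(B-B0,axis=1).min()/.020,1)+min(g/.050,1)-max(0,ov-.0015)*300,B
E
python3 - <<'E'
from h import *
from plan import *
to([.606,-.03,.2])
import time
snap('scene','s4.png');snap('top','t4.png')
B0=np.array([[.5844,-.0704],[.578,-.0425],[.5578,-.0619],[.6345,-.0187],[.619,.0264],[.5954,.0019],[.5886,.0356],[.5491,.0084]])
np.save('B0.npy',B0);rng=np.random.default_rng(0)
def rp(): 
    a=rng.uniform(0,2*np.pi);r=.054*np.sqrt(rng.uniform());return C+r*np.array([np.cos(a),np.sin(a)])
S=np.array([.606,-.030]);T=time.time();best=[]
while time.time()-T<60:
    W=np.array([S]+[rp() for _ in range(rng.integers(4,8))]).round(2);W[0]=S
    best.append((score(B0,B0,W)[0],W))
best=sorted(best,key=lambda x:-x[0])[:15]
r=[]
for s,W in best:
    v=[score(B0,B0+rng.normal(0,.0015,B0.shape),W)[0] for _ in range(6)];r.append((np.mean(v),np.min(v)))
i=max(range(len(r)),key=lambda i:r[i][0]);print(best[i][0],r[i],best[i][1].tolist());print(score(B0,B0,best[i][1])[1].round(3).tolist())
E
```

```text
t 12.68 pos [0.5568 0.1416 0.1971] [-1.7992e+02 -6.0000e-02  1.1577e+02] need cm [-17.59  -3.03  -0.31] w 0.179 F [-0.3  0.8 -0.4] 58.4
1.0 (np.float64(1.0610612491290026), np.float64(1.0185339596220058)) [[0.606, -0.03], [0.56, -0.06], [0.55, 0.0], [0.58, -0.06], [0.6, -0.02], [0.6, 0.02], [0.59, 0.04]]
[[0.594, -0.075], [0.57, -0.006], [0.538, -0.047], [0.634, -0.019], [0.619, 0.026], [0.579, 0.016], [0.57, 0.038], [0.546, 0.02]]
```

```bash
python3 -c "
import cv2,numpy as np
s=cv2.imread('pics/s4.png');t=cv2.imread('pics/t4.png')
cv2.imwrite('pics/v4.png',np.hstack([cv2.resize(s[150:310,200:360],(400,400),interpolation=cv2.INTER_CUBIC),cv2.resize(t[170:290,290:410],(400,400),interpolation=cv2.INTER_CUBIC)]))"
```

```text
(no output)
```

View pics/v4.png

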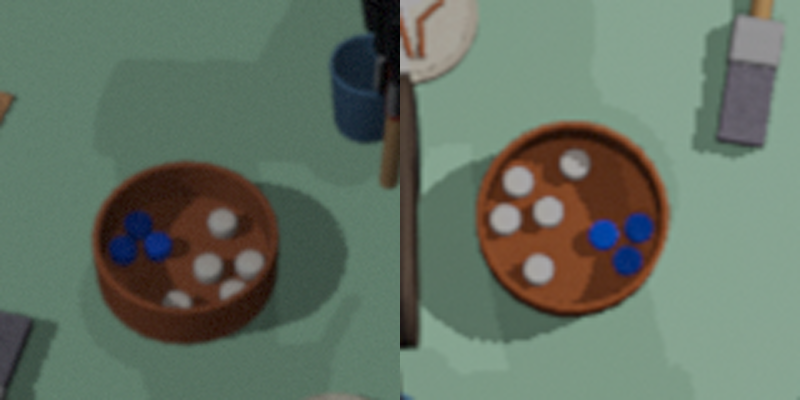

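The picture shows the stick held upright, with its foot at about scene (355,225), and the beads untouched. I'll improve the planner with a greedy, segment-by-segment choice and check the foot offset.

```bash
cat >> plan.py <<'E'
import time
def beam(B0,start,S,T=60,depth=8,keep=6,cand=25,seed=0):
    rng=np.random.default_rng(seed);beams=[(0,start,[S])];t0=time.time();best=(-9,)
    def val(B):
        d=np.linalg.norm(B-B0,axis=1);g=min(np.linalg.norm(B[i]-B[j]) for i in range(3) for j in range(i))
        return np.minimum(d/.014,1).sum()+3*min(g/.050,1)
    for k in range(depth):
        nx=[]
        for s,B,P in beams:
            for _ in range(cand):
                a=rng.uniform(0,2*np.pi);r=.054*np.sqrt(rng.uniform());w=(C+r*np.array([np.cos(a),np.sin(a)])).round(2)
                if np.linalg.norm(w-P[-1])<.015: continue
                b,ov=sim(B,np.array([P[-1],w]))
                if ov>.0015: continue
                nx.append((val(b)-.04*(k+1),b,P+[w]))
        nx.sort(key=lambda x:-x[0]);beams=nx[:keep]
        if not nx: break
        if nx[0][0]>best[0]: best=nx[0]
        if time.time()-t0>T: break
    return best
E
python3 - <<'E'
from h import *
from plan import *
im=cv2.imread('pics/s4.png');h=cv2.cvtColor(im,cv2.COLOR_BGR2HSV)
print('foot pred',proj('scene',[.5568,.1416,.0956]),proj('scene',[.5568,.1416,.17]))
m=cv2.inRange(h,(5,60,70),(22,200,255));x0,y0=340,190
n,l,st,ce=cv2.connectedComponentsWithStats(m[y0:235,x0:372])
for i in range(1,n):
    if st[i,4]>15: print(st[i],ce[i]+[x0,y0]); print([(y+y0,np.where(l[y]==i)[0].mean()+x0) for y in range(st[i,1],st[i,1]+st[i,3],4)])
B0=np.load('B0.npy')
for sd in (0,1):
    b=beam(B0,B0,np.array([.606,-.030]),seed=sd)
    print(b[0],np.array(b[2]).tolist());print((np.linalg.norm(b[1]-B0,axis=1)*1000).round(),b[1].round(3).tolist())
E
```

```text
foot pred [353.95818353 223.32370947] [356.79757248 199.33693908]
[ 12   7   7  28 102] [355.00980392 209.71568627]
[(197, np.float64(355.5)), (201, np.float64(356.0)), (205, np.float64(355.5)), (209, np.float64(355.5)), (213, np.float64(354.5)), (217, np.float64(354.5)), (221, np.float64(353.5))]
10.72 [[0.606, -0.03], [0.57, -0.06], [0.61, 0.02], [0.64, -0.02], [0.55, 0.01], [0.57, -0.06], [0.62, -0.05], [0.54, -0.05]]
[61. 37. 40. 20. 53. 35. 14. 19.] [[0.639, -0.043], [0.597, -0.074], [0.531, -0.032], [0.618, -0.03], [0.645, -0.02], [0.599, 0.036], [0.575, 0.04], [0.532, 0.001]]
10.72 [[0.606, -0.03], [0.62, 0.02], [0.55, -0.06], [0.63, -0.04], [0.59, 0.03], [0.53, -0.01], [0.6, -0.06], [0.64, -0.01]]
[41. 80. 22. 32. 14. 19. 26. 48.] [[0.625, -0.061], [0.638, 0.01], [0.576, -0.074], [0.615, 0.007], [0.609, 0.037], [0.577, -0.003], [0.562, 0.035], [0.532, -0.036]]
```

The foot lies under the TCP within about 1 px. I'll move over the free spot at (0.606,-0.030).

>>> carry_out:
  commands:
    - {"jaw": 1, "slide": [-1.6, -0.3, 0], "twist": [0, 0, 0]}
    - {"jaw": 1, "slide": [-3.0, -0.5, 0], "twist": [0, 0, 0]}
    - {"jaw": 1, "slide": [-3.0, -0.5, 0], "twist": [0, 0, 0]}
    - {"jaw": 1, "slide": [-3.0, -0.5, 0], "twist": [0, 0, 0]}
    - {"jaw": 1, "slide": [-3.0, -0.5, 0], "twist": [0, 0, 0]}
    - {"jaw": 1, "slide": [-2.5, -0.4, 0], "twist": [0, 0, 0]}
    - {"jaw": 1, "slide": [-1.5, -0.3, 0], "twist": [0, 0, 0]}
    - {"jaw": 1, "slide": [0, 0, 0], "twist": [0, 0, 0]}
    - {"jaw": 1, "slide": [0, 0, 0], "twist": [0, 0, 0]}

```text
time_s: 13.53
position: [0.6069, -0.0284, 0.1975]
eef_rot: [-180.0, -0.1, 115.9]
ft_force: [-0.4, -0.1, -0.9]
grip_width: 0.179
finger_force: 58.4
```

```bash
python3 - <<'E'
from h import *
to([.606,-.03,.113])
R=Ro.from_euler('xyz',env.observe()['eef_rot'],degrees=True).as_matrix()
W=np.array([[0.606, -0.03], [0.57, -0.06], [0.61, 0.02], [0.64, -0.02], [0.55, 0.01], [0.57, -0.06], [0.62, -0.05], [0.54, -0.05]])
for d in np.diff(W,axis=0): print((d@R[:2,:2]*100).round(2),round(np.linalg.norm(d)*100,1))
E
```

```text
t 13.53 pos [ 0.6069 -0.0284  0.1975] [-1.7998e+02 -7.0000e-02  1.1588e+02] need cm [-0.11 -0.15  8.45] w 0.179 F [-0.4 -0.1 -0.9] 58.4
[-1.13 -4.55] 4.7
[5.45 7.09] 8.9
[-4.91  0.95] 5.0
[ 6.63 -6.79] 9.5
[-7.17 -1.26] 7.3
[-1.28  4.94] 5.1
[ 3.49 -7.2 ] 8.0
```

>>> carry_out:
  commands:
    - {"jaw": 1, "slide": [-0.1, -0.15, 1.5], "twist": [0, 0, 0]}
    - {"jaw": 1, "slide": [0, 0, 2.5], "twist": [0, 0, 0]}
    - {"jaw": 1, "slide": [0, 0, 2.0], "twist": [0, 0, 0]}
    - {"jaw": 1, "slide": [0, 0, 1.2], "twist": [0, 0, 0]}
    - {"jaw": 1, "slide": [0, 0, 0.8], "twist": [0, 0, 0]}
    - {"jaw": 1, "slide": [0, 0, 0.4], "twist": [0, 0, 0]}
    - {"jaw": 1, "slide": [0, 0, 0], "twist": [0, 0, 0]}
    - {"jaw": 1, "slide": [0, 0, 0], "twist": [0, 0, 0]}

```text
time_s: 14.2
position: [0.6068, -0.0305, 0.1148]
eef_rot: [179.9, 0.1, 115.9]
ft_force: [-0.1, 0.1, -0.5]
grip_width: 0.179
finger_force: 58.5
```

>>> carry_out:
  commands:
    - {"jaw": 1, "slide": [-0.23, -0.91, 0.2], "twist": [0, 0, 0]}
    - {"jaw": 1, "slide": [-0.23, -0.91, 0], "twist": [0, 0, 0]}
    - {"jaw": 1, "slide": [-0.23, -0.91, 0], "twist": [0, 0, 0]}
    - {"jaw": 1, "slide": [-0.23, -0.91, 0], "twist": [0, 0, 0]}
    - {"jaw": 1, "slide": [-0.23, -0.91, 0], "twist": [0, 0, 0]}
    - {"jaw": 1, "slide": [0.61, 0.79, 0], "twist": [0, 0, 0]}
    - {"jaw": 1, "slide": [0.61, 0.79, 0], "twist": [0, 0, 0]}
    - {"jaw": 1, "slide": [0.61, 0.79, 0], "twist": [0, 0, 0]}
    - {"jaw": 1, "slide": [0.61, 0.79, 0], "twist": [0, 0, 0]}
    - {"jaw": 1, "slide": [0.61, 0.79, 0], "twist": [0, 0, 0]}
    - {"jaw": 1, "slide": [0.61, 0.79, 0], "twist": [0, 0, 0]}
    - {"jaw": 1, "slide": [0.61, 0.79, 0], "twist": [0, 0, 0]}
    - {"jaw": 1, "slide": [0.61, 0.79, 0], "twist": [0, 0, 0]}
    - {"jaw": 1, "slide": [0.61, 0.79, 0], "twist": [0, 0, 0]}
    - {"jaw": 1, "slide": [-0.98, 0.19, 0], "twist": [0, 0, 0]}
    - {"jaw": 1, "slide": [-0.98, 0.19, 0], "twist": [0, 0, 0]}
    - {"jaw": 1, "slide": [-0.98, 0.19, 0], "twist": [0, 0, 0]}
    - {"jaw": 1, "slide": [-0.98, 0.19, 0], "twist": [0, 0, 0]}
    - {"jaw": 1, "slide": [-0.98, 0.19, 0], "twist": [0, 0, 0]}
    - {"jaw": 1, "slide": [0, 0, 0], "twist": [0, 0, 0]}

```text
time_s: 15.87
position: [0.6419, -0.0226, 0.1123]
eef_rot: [179.9, 0.1, 115.8]
ft_force: [-0.7, -0.0, 0.1]
grip_width: 0.18
finger_force: 59.4
```

>>> carry_out:
  commands:
    - {"jaw": 1, "slide": [0.74, -0.75, 0], "twist": [0, 0, 0]}
    - {"jaw": 1, "slide": [0.74, -0.75, 0], "twist": [0, 0, 0]}
    - {"jaw": 1, "slide": [0.74, -0.75, 0], "twist": [0, 0, 0]}
    - {"jaw": 1, "slide": [0.74, -0.75, 0], "twist": [0, 0, 0]}
    - {"jaw": 1, "slide": [0.74, -0.75, 0], "twist": [0, 0, 0]}
    - {"jaw": 1, "slide": [0.74, -0.75, 0], "twist": [0, 0, 0]}
    - {"jaw": 1, "slide": [0.74, -0.75, 0], "twist": [0, 0, 0]}
    - {"jaw": 1, "slide": [0.74, -0.75, 0], "twist": [0, 0, 0]}
    - {"jaw": 1, "slide": [0.74, -0.75, 0], "twist": [0, 0, 0]}
    - {"jaw": 1, "slide": [-1.02, -0.18, 0], "twist": [0, 0, 0]}
    - {"jaw": 1, "slide": [-1.02, -0.18, 0], "twist": [0, 0, 0]}
    - {"jaw": 1, "slide": [-1.02, -0.18, 0], "twist": [0, 0, 0]}
    - {"jaw": 1, "slide": [-1.02, -0.18, 0], "twist": [0, 0, 0]}
    - {"jaw": 1, "slide": [-1.02, -0.18, 0], "twist": [0, 0, 0]}
    - {"jaw": 1, "slide": [-1.02, -0.18, 0], "twist": [0, 0, 0]}
    - {"jaw": 1, "slide": [-1.02, -0.18, 0], "twist": [0, 0, 0]}

```text
time_s: 17.2
position: [0.5706, -0.0589, 0.1115]
eef_rot: [179.8, -0.3, 115.7]
ft_force: [1.0, 7.2, -0.3]
grip_width: 0.181
finger_force: 60.1
```

>>> carry_out:
  commands:
    - {"jaw": 1, "slide": [-0.26, 0.99, 0], "twist": [0, 0, 0]}
    - {"jaw": 1, "slide": [-0.26, 0.99, 0], "twist": [0, 0, 0]}
    - {"jaw": 1, "slide": [-0.26, 0.99, 0], "twist": [0, 0, 0]}
    - {"jaw": 1, "slide": [-0.26, 0.99, 0], "twist": [0, 0, 0]}
    - {"jaw": 1, "slide": [-0.26, 0.99, 0], "twist": [0, 0, 0]}
    - {"jaw": 1, "slide": [0.44, -0.9, 0], "twist": [0, 0, 0]}
    - {"jaw": 1, "slide": [0.44, -0.9, 0], "twist": [0, 0, 0]}
    - {"jaw": 1, "slide": [0.44, -0.9, 0], "twist": [0, 0, 0]}
    - {"jaw": 1, "slide": [0.44, -0.9, 0], "twist": [0, 0, 0]}
    - {"jaw": 1, "slide": [0.44, -0.9, 0], "twist": [0, 0, 0]}
    - {"jaw": 1, "slide": [0.44, -0.9, 0], "twist": [0, 0, 0]}
    - {"jaw": 1, "slide": [0.44, -0.9, 0], "twist": [0, 0, 0]}
    - {"jaw": 1, "slide": [0.44, -0.9, 0], "twist": [0, 0, 0]}
    - {"jaw": 1, "slide": [0, 0, 0], "twist": [0, 0, 0]}
    - {"jaw": 1, "slide": [0, 0, 0], "twist": [0, 0, 0]}

```text
time_s: 18.45
position: [0.5398, -0.0497, 0.112]
eef_rot: [180.0, 0.0, 115.9]
ft_force: [0.2, -0.0, -0.5]
grip_width: 0.179
finger_force: 59.8
```

```bash
python3 - <<'E'
from m import *
to([.54,-.05,.2])
a,o=beads('t5.png');b=snap('scene','s5.png')
for k in o: print(k,o[k])
cv2.imwrite('pics/v5.png',np.hstack([cv2.resize(b[190:300,210:330],(400,367),interpolation=cv2.INTER_CUBIC),cv2.resize(a[180:290,290:410],(400,367),interpolation=cv2.INTER_CUBIC)]))
E
```

```text
t 18.45 pos [ 0.5398 -0.0497  0.112 ] [1.7997e+02 2.0000e-02 1.1586e+02] need cm [-0.04  0.   -8.8 ] w 0.179 F [ 0.2 -0.  -0.5] 59.8
blue []
white [(array([0.6261, 0.0258]), np.int32(600)), (array([0.5952, 0.0364]), np.int32(599)), (array([0.5658, 0.0355]), np.int32(541))]
```

View pics/v5.png

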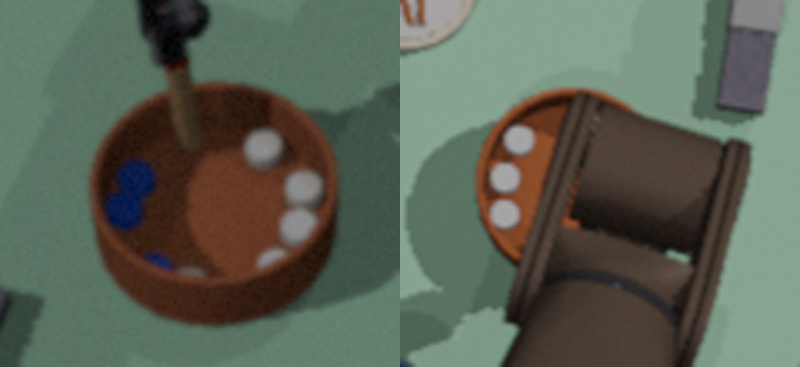

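Scene crop: all 8 beads are in the tub. Two blues are still adjacent at crop (135,180) and (125,210), with the third at (157,262). The whites lie along the right wall and at the front. One more pass is needed. I won't rely on bead identities: every bead should end away from every starting spot of its own colour.

```bash
python3 - <<'E'
from h import *
import plan
from plan import *
px=np.array([[135,180],[125,210],[157,262],[263,147],[303,188],[298,225],[275,265],[188,275]])/3.3333+[210,190]
z=[.015]*8; P=np.array([onz('scene',p,.015)[:2] for p in px])
# clip into tub (front beads are partly hidden by the wall)
d=P-C;r=np.linalg.norm(d,axis=1);print('r',r.round(3));m=r>.058;P[m]=C+d[m]/r[m,None]*.058
print(P.round(4).tolist());np.save('B1.npy',P)
B0=np.load('B0.npy')
def val(B):
    db=np.linalg.norm(B[:3,None]-B0[None,:3],axis=2).min(1);dw=np.linalg.norm(B[3:,None]-B0[None,3:],axis=2).min(1)
    g=min(np.linalg.norm(B[i]-B[j]) for i in range(3) for j in range(i))
    return np.minimum(np.r_[db,dw]/.013,1).sum()+4*min(g/.050,1)
print('now',val(P))
def run(seed,S,depth=7):
    rng=np.random.default_rng(seed);beams=[(0,P,[S])];best=(-9,)
    for k in range(depth):
        nx=[]
        for s,B,Q in beams:
            for _ in range(25):
                a=rng.uniform(0,2*np.pi);r=.054*np.sqrt(rng.uniform());w=(C+r*np.array([np.cos(a),np.sin(a)])).round(2)
                if np.linalg.norm(w-Q[-1])<.015: continue
                b,ov=sim(B,np.array([Q[-1],w]))
                if ov>.0015: continue
                nx.append((val(b)-.04*(k+1),b,Q+[w]))
        nx.sort(key=lambda x:-x[0]);beams=nx[:6]
        if nx and nx[0][0]>best[0]: best=nx[0]
    return best
R=Ro.from_euler('xyz',env.observe()['eef_rot'],degrees=True).as_matrix()
L=sorted([run(s,np.array([.54,-.05])) for s in range(4)],key=lambda b:-b[0])
for b in L[:2]:
    print(b[0],np.array(b[2]).tolist(),b[1].round(3).tolist())
    for d in np.diff(np.array(b[2]),axis=0): print((d@R[:2,:2]*100).round(2),round(np.linalg.norm(d)*100,1))
E
```

```text
r [0.054 0.055 0.053 0.055 0.057 0.054 0.058 0.052]
[[0.5717, -0.0689], [0.595, -0.0715], [0.631, -0.0461], [0.5379, 0.0082], [0.567, 0.0368], [0.5951, 0.0367], [0.6258, 0.0258], [0.6384, -0.026]]
now 8.199695899985782
11.72 [[0.54, -0.05], [0.62, 0.02], [0.57, 0.03], [0.58, -0.06], [0.54, -0.04], [0.62, -0.06], [0.63, -0.04], [0.58, -0.06]] [[0.529, -0.024], [0.599, -0.074], [0.644, -0.026], [0.532, 0.0], [0.543, 0.021], [0.563, 0.036], [0.632, 0.02], [0.637, -0.003]]
[ 2.81 10.25] 10.6
[ 3.08 -4.06] 5.1
[-8.53 -3.03] 9.1
[ 3.55 -2.73] 4.5
[-5.29  6.32] 8.2
[1.36 1.77] 2.2
[ 0.38 -5.37] 5.4
11.510936173121383 [[0.54, -0.05], [0.63, -0.03], [0.58, -0.06], [0.55, -0.05], [0.61, 0.02], [0.56, 0.03], [0.62, -0.05], [0.64, -0.02]] [[0.538, -0.047], [0.596, -0.074], [0.643, -0.0], [0.53, -0.025], [0.531, -0.001], [0.543, 0.02], [0.612, 0.035], [0.631, 0.021]]
[-2.13  8.97] 9.2
[-0.52 -5.81] 5.8
[ 2.21 -2.26] 3.2
[3.68 8.45] 9.2
[ 3.08 -4.06] 5.1
[-9.82  1.91] 10.0
[1.83 3.11] 3.6
```

>>> carry_out:
  commands:
    - {"jaw": 1, "slide": [0.28, 1.03, 0], "twist": [0, 0, 0]}
    - {"jaw": 1, "slide": [0.28, 1.03, 0], "twist": [0, 0, 0]}
    - {"jaw": 1, "slide": [0.28, 1.03, 0], "twist": [0, 0, 0]}
    - {"jaw": 1, "slide": [0.28, 1.03, 0], "twist": [0, 0, 0]}
    - {"jaw": 1, "slide": [0.28, 1.03, 0], "twist": [0, 0, 0]}
    - {"jaw": 1, "slide": [0.28, 1.03, 0], "twist": [0, 0, 0]}
    - {"jaw": 1, "slide": [0.28, 1.03, 0], "twist": [0, 0, 0]}
    - {"jaw": 1, "slide": [0.28, 1.03, 0], "twist": [0, 0, 0]}
    - {"jaw": 1, "slide": [0.28, 1.03, 0], "twist": [0, 0, 0]}
    - {"jaw": 1, "slide": [0.28, 1.03, 0], "twist": [0, 0, 0]}
    - {"jaw": 1, "slide": [0.62, -0.81, 0], "twist": [0, 0, 0]}
    - {"jaw": 1, "slide": [0.62, -0.81, 0], "twist": [0, 0, 0]}
    - {"jaw": 1, "slide": [0.62, -0.81, 0], "twist": [0, 0, 0]}
    - {"jaw": 1, "slide": [0.62, -0.81, 0], "twist": [0, 0, 0]}
    - {"jaw": 1, "slide": [0.62, -0.81, 0], "twist": [0, 0, 0]}

```text
time_s: 19.8
position: [0.5697, 0.0309, 0.1118]
eef_rot: [180.0, 0.0, 115.9]
ft_force: [0.9, -0.9, -1.0]
grip_width: 0.179
finger_force: 60.1
```

>>> carry_out:
  commands:
    - {"jaw": 1, "slide": [-0.95, -0.34, 0], "twist": [0, 0, 0]}
    - {"jaw": 1, "slide": [-0.95, -0.34, 0], "twist": [0, 0, 0]}
    - {"jaw": 1, "slide": [-0.95, -0.34, 0], "twist": [0, 0, 0]}
    - {"jaw": 1, "slide": [-0.95, -0.34, 0], "twist": [0, 0, 0]}
    - {"jaw": 1, "slide": [-0.95, -0.34, 0], "twist": [0, 0, 0]}
    - {"jaw": 1, "slide": [-0.95, -0.34, 0], "twist": [0, 0, 0]}
    - {"jaw": 1, "slide": [-0.95, -0.34, 0], "twist": [0, 0, 0]}
    - {"jaw": 1, "slide": [-0.95, -0.34, 0], "twist": [0, 0, 0]}
    - {"jaw": 1, "slide": [-0.95, -0.34, 0], "twist": [0, 0, 0]}
    - {"jaw": 1, "slide": [0.89, -0.68, 0], "twist": [0, 0, 0]}
    - {"jaw": 1, "slide": [0.89, -0.68, 0], "twist": [0, 0, 0]}
    - {"jaw": 1, "slide": [0.89, -0.68, 0], "twist": [0, 0, 0]}
    - {"jaw": 1, "slide": [0.89, -0.68, 0], "twist": [0, 0, 0]}
    - {"jaw": 1, "slide": [0, 0, 0], "twist": [0, 0, 0]}
    - {"jaw": 1, "slide": [0, 0, 0], "twist": [0, 0, 0]}

```text
time_s: 21.05
position: [0.54, -0.0395, 0.1116]
eef_rot: [-179.9, -0.0, 115.9]
ft_force: [1.1, -0.5, -0.9]
grip_width: 0.175
finger_force: 60.1
```

```bash
cat >> m.py <<'E'
def sbeads(save):
    im=snap('scene',save);x0,y0,x1,y1=225,205,325,295
    h=cv2.cvtColor(cv2.resize(im[y0:y1,x0:x1],None,fx=4,fy=4,interpolation=cv2.INTER_CUBIC),cv2.COLOR_BGR2HSV);k=cv2.getStructuringElement(cv2.MORPH_ELLIPSE,(9,9))
    for nm,m in(('blue',cv2.inRange(h,(100,110,25),(135,255,255))),('white',cv2.inRange(h,(0,0,60),(180,80,255)))):
        m=cv2.erode(m,k);n,l,st,ce=cv2.connectedComponentsWithStats(m)
        for i in range(1,n):
            w=onz('scene',(ce[i]+.5)/4-.5+[x0,y0],.015)
            if np.hypot(w[0]-.587,w[1]+.017)<.066 and 60<st[i,4]<3000: print('sc',nm,w[:2].round(4),st[i,4])
    return im
E
python3 - <<'E'
from m import *
to([.54,-.04,.2])
im=sbeads('s6.png')
cv2.imwrite('pics/v6.png',cv2.resize(im[190:300,210:340],(650,550),interpolation=cv2.INTER_CUBIC))
E
```

```text
t 21.05 pos [ 0.54   -0.0395  0.1116] [-1.7994e+02 -4.0000e-02  1.1590e+02] need cm [-0.04 -0.03 -8.84] w 0.175 F [ 1.1 -0.5 -0.9] 60.1
sc blue [ 0.5808 -0.0707] 2437
sc blue [ 0.6288 -0.0451] 70
sc white [0.6244 0.0145] 167
```

View pics/v6.png

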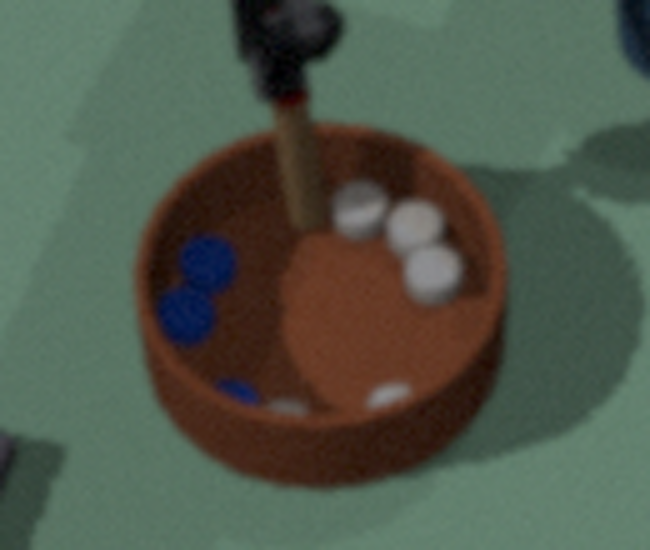

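Crop: two blues still touch at (207,263) and (186,315), and the third is at (237,392). The whites are at (359,210), (415,227), (432,273), (285,408) and (390,395), the last two half hidden by the front wall. I'll wedge the stick between the touching pair by hand-chosen strokes, checking them first in the simulation.

```bash
python3 - <<'E'
from h import *
from plan import *
px=np.array([[207,263],[186,315],[359,210],[415,227],[432,273]])/5+[210,190]
P=np.array([onz('scene',p,.015)[:2] for p in px]);print(P.round(4).tolist())
# hidden front ones: lateral position from visible part, radius taken at wall
for p in [(237,392),(285,408),(390,395)]: print('front',onz('scene',np.array(p)/5+[210,190],.02)[:2].round(4))
B=np.array([P[0],P[1],[.631,-.046],P[2],P[3],P[4],[.640,-.026],[.633,.012]])
pol=lambda a,r=.052:C+r*np.array([np.cos(np.radians(a)),np.sin(np.radians(a))])
W=[[.54,-.0395],[.587,-.025],pol(265),pol(245),pol(225),[.585,-.03],pol(303),pol(289),pol(275),[.6,-.03],pol(338),pol(349),pol(0)]
W=np.array(W);b,ov=sim(B,W);print('ov',ov,b.round(3).tolist())
B0=np.load('B0.npy')
print((np.linalg.norm(b[:3,None]-B0[None,:3],axis=2)*1000).round().tolist(),(np.linalg.norm(b[3:,None]-B0[None,3:],axis=2).min(1)*1000).round(),[np.linalg.norm(b[i]-b[j]).round(3) for i,j in((0,1),(0,2),(1,2))])
R=Ro.from_euler('xyz',env.observe()['eef_rot'],degrees=True).as_matrix()
for w,d in zip(W[1:],np.diff(W,axis=0)): print(w.round(3),(d@R[:2,:2]*100).round(2),round(np.linalg.norm(d)*100,1))
E
```

```text
[[0.568, -0.0675], [0.595, -0.0721], [0.5339, -0.0075], [0.5404, 0.0172], [0.5634, 0.027]]
front [ 0.6336 -0.0448]
front [ 0.6392 -0.0244]
front [0.6287 0.017 ]
ov 6.227340292411579e-05 [[0.534, -0.042], [0.572, -0.073], [0.63, -0.056], [0.534, -0.007], [0.54, 0.017], [0.563, 0.027], [0.642, 0.003], [0.626, 0.021]]
[[58.0, 44.0, 31.0], [13.0, 31.0, 18.0], [48.0, 54.0, 73.0]] [22. 12. 23. 23.  9.] [np.float64(0.049), np.float64(0.097), np.float64(0.061)]
[ 0.587 -0.025] [-0.75  4.86] 4.9
[ 0.582 -0.069] [-3.74 -2.32] 4.4
[ 0.565 -0.064] [ 1.18 -1.37] 1.8
[ 0.55  -0.054] [ 1.58 -0.88] 1.8
[ 0.585 -0.03 ] [0.62 4.17] 4.2
[ 0.615 -0.061] [-4.08  1.39] 4.3
[ 0.604 -0.066] [-0.   -1.27] 1.3
[ 0.592 -0.069] [ 0.3  -1.23] 1.3
[ 0.6  -0.03] [3.12 2.46] 4.0
[ 0.635 -0.036] [-2.12  2.88] 3.6
[ 0.638 -0.027] [0.74 0.67] 1.0
[ 0.639 -0.017] [0.85 0.52] 1.0
```

>>> carry_out:
  commands:
    - {"jaw": 1, "slide": [-0.15, 0.97, 0], "twist": [0, 0, 0]}
    - {"jaw": 1, "slide": [-0.15, 0.97, 0], "twist": [0, 0, 0]}
    - {"jaw": 1, "slide": [-0.15, 0.97, 0], "twist": [0, 0, 0]}
    - {"jaw": 1, "slide": [-0.15, 0.97, 0], "twist": [0, 0, 0]}
    - {"jaw": 1, "slide": [-0.15, 0.97, 0], "twist": [0, 0, 0]}
    - {"jaw": 1, "slide": [-0.75, -0.46, 0], "twist": [0, 0, 0]}
    - {"jaw": 1, "slide": [-0.75, -0.46, 0], "twist": [0, 0, 0]}
    - {"jaw": 1, "slide": [-0.75, -0.46, 0], "twist": [0, 0, 0]}
    - {"jaw": 1, "slide": [-0.75, -0.46, 0], "twist": [0, 0, 0]}
    - {"jaw": 1, "slide": [-0.75, -0.46, 0], "twist": [0, 0, 0]}
    - {"jaw": 1, "slide": [0.59, -0.68, 0], "twist": [0, 0, 0]}
    - {"jaw": 1, "slide": [0.59, -0.68, 0], "twist": [0, 0, 0]}
    - {"jaw": 1, "slide": [0.79, -0.44, 0], "twist": [0, 0, 0]}
    - {"jaw": 1, "slide": [0.79, -0.44, 0], "twist": [0, 0, 0]}
    - {"jaw": 1, "slide": [0.16, 1.04, 0], "twist": [0, 0, 0]}
    - {"jaw": 1, "slide": [0.16, 1.04, 0], "twist": [0, 0, 0]}
    - {"jaw": 1, "slide": [0.16, 1.04, 0], "twist": [0, 0, 0]}
    - {"jaw": 1, "slide": [0.16, 1.04, 0], "twist": [0, 0, 0]}

```text
time_s: 22.6
position: [0.5871, -0.0296, 0.1122]
eef_rot: [180.0, 0.1, 115.9]
ft_force: [0.3, -0.5, -0.5]
grip_width: 0.178
finger_force: 60.2
```

>>> carry_out:
  commands:
    - {"jaw": 1, "slide": [-1.02, 0.35, 0], "twist": [0, 0, 0]}
    - {"jaw": 1, "slide": [-1.02, 0.35, 0], "twist": [0, 0, 0]}
    - {"jaw": 1, "slide": [-1.02, 0.35, 0], "twist": [0, 0, 0]}
    - {"jaw": 1, "slide": [-1.02, 0.35, 0], "twist": [0, 0, 0]}
    - {"jaw": 1, "slide": [0, -0.63, 0], "twist": [0, 0, 0]}
    - {"jaw": 1, "slide": [0, -0.63, 0], "twist": [0, 0, 0]}
    - {"jaw": 1, "slide": [0.15, -0.62, 0], "twist": [0, 0, 0]}
    - {"jaw": 1, "slide": [0.15, -0.62, 0], "twist": [0, 0, 0]}
    - {"jaw": 1, "slide": [0.78, 0.62, 0], "twist": [0, 0, 0]}
    - {"jaw": 1, "slide": [0.78, 0.62, 0], "twist": [0, 0, 0]}
    - {"jaw": 1, "slide": [0.78, 0.62, 0], "twist": [0, 0, 0]}
    - {"jaw": 1, "slide": [0.78, 0.62, 0], "twist": [0, 0, 0]}
    - {"jaw": 1, "slide": [-0.53, 0.72, 0], "twist": [0, 0, 0]}
    - {"jaw": 1, "slide": [-0.53, 0.72, 0], "twist": [0, 0, 0]}
    - {"jaw": 1, "slide": [-0.53, 0.72, 0], "twist": [0, 0, 0]}
    - {"jaw": 1, "slide": [-0.53, 0.72, 0], "twist": [0, 0, 0]}
    - {"jaw": 1, "slide": [0.74, 0.67, 0], "twist": [0, 0, 0]}
    - {"jaw": 1, "slide": [0.85, 0.52, 0], "twist": [0, 0, 0]}
    - {"jaw": 1, "slide": [0.85, 0.32, 0], "twist": [0, 0, 0]}
    - {"jaw": 1, "slide": [0, 0, 0], "twist": [0, 0, 0]}

```text
time_s: 24.27
position: [0.6394, -0.0059, 0.1119]
eef_rot: [179.9, 0.0, 116.0]
ft_force: [-0.4, -0.2, -0.7]
grip_width: 0.18
finger_force: 60.1
```

>>> carry_out:
  commands:
    - {"jaw": 1, "slide": [0.05, -0.6, 0], "twist": [0, 0, 0]}
    - {"jaw": 1, "slide": [0.05, -0.7, 0], "twist": [0, 0, 0]}
    - {"jaw": 1, "slide": [0.05, -0.7, 0], "twist": [0, 0, 0]}
    - {"jaw": 1, "slide": [0, 0, 0], "twist": [0, 0, 0]}
    - {"jaw": 1, "slide": [0, 0, -1.5], "twist": [0, 0, 0]}
    - {"jaw": 1, "slide": [0, 0, -2.5], "twist": [0, 0, 0]}
    - {"jaw": 1, "slide": [0, 0, -2.5], "twist": [0, 0, 0]}
    - {"jaw": 1, "slide": [0, 0, -2.0], "twist": [0, 0, 0]}
    - {"jaw": 1, "slide": [1.5, 0.3, 0], "twist": [0, 0, 0]}
    - {"jaw": 1, "slide": [3.0, 0.7, 0], "twist": [0, 0, 0]}
    - {"jaw": 1, "slide": [3.0, 0.7, 0], "twist": [0, 0, 0]}
    - {"jaw": 1, "slide": [3.0, 0.7, 0], "twist": [0, 0, 0]}
    - {"jaw": 1, "slide": [3.0, 0.7, 0], "twist": [0, 0, 0]}
    - {"jaw": 1, "slide": [3.0, 0.7, 0], "twist": [0, 0, 0]}
    - {"jaw": 1, "slide": [1.5, 0.3, 0], "twist": [0, 0, 0]}
    - {"jaw": 1, "slide": [0, 0, 0], "twist": [0, 0, 0]}
    - {"jaw": 1, "slide": [0, 0, 0], "twist": [0, 0, 0]}

```text
time_s: 25.68
position: [0.5775, 0.1657, 0.1958]
eef_rot: [-179.9, -0.0, 116.0]
ft_force: [0.1, -0.3, -0.5]
grip_width: 0.177
finger_force: 60.1
```

```bash
python3 - <<'E'
from m import *
to([.4945,.347,.2])
a,o=beads('t7.png');b=snap('scene','s7.png');B0=np.load('B0.npy')
for k,r in(('blue',B0[:3]),('white',B0[3:])):
    for w,n in o[k]:
        if n<3000: print(k,w,n,(np.linalg.norm(r-w,axis=1)*1000).round(1))
q=[w for w,n in o['blue']];print([round(np.linalg.norm(q[i]-q[j]),4) for i in range(len(q)) for j in range(i)])
cv2.imwrite('pics/v7.png',np.hstack([cv2.resize(b[150:310,200:360],(400,400),interpolation=cv2.INTER_CUBIC),cv2.resize(a[170:290,290:410],(400,400),interpolation=cv2.INTER_CUBIC)]))
E
```

```text
t 25.68 pos [0.5775 0.1657 0.1958] [-1.7992e+02 -1.0000e-02  1.1600e+02] need cm [19.94  0.49 -0.42] w 0.177 F [ 0.1 -0.3 -0.5] 60.1
blue [ 0.637  -0.0488] 516 [56.9 59.3 80.3]
blue [ 0.5847 -0.0751] 504 [ 4.7 33.3 30. ]
blue [ 0.5553 -0.0646] 437 [29.7 31.7  3.7]
white [ 0.6465 -0.021 ] 425 [ 12.2  54.8  56.   81.  101.7]
white [0.6232 0.0289] 573 [48.9  4.9 38.8 35.2 76.9]
white [0.5514 0.0208] 1153 [92.  67.8 47.9 40.  12.6]
white [ 0.5321 -0.0086] 518 [102.9  93.7  64.2  71.7  24. ]
[np.float64(0.0585), np.float64(0.0832), np.float64(0.0312)]
```

View pics/v7.png

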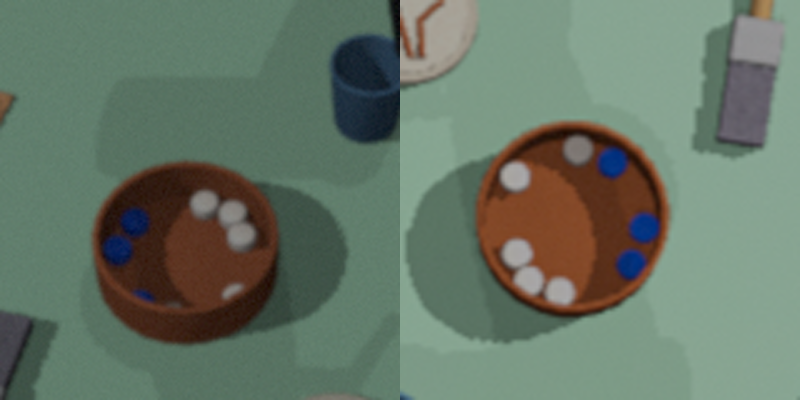

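Crop: the blues are at top-crop (613,163), (645,228) and (631,264). Two of them are only 31 mm apart, and the beads moved less than commanded, so the stick may be leaning in the grip. I'll measure it.

```bash
python3 - <<'E'
from h import *
im=cv2.imread('pics/s7.png');p=np.array([.5775,.1657]);f=.1958-.1015
print('pred foot',proj('scene',[*p,f]),'shaft top',proj('scene',[*p,f+.085]))
x,y=proj('scene',[*p,f]).astype(int)
h=cv2.cvtColor(im,cv2.COLOR_BGR2HSV);x0,y0=x-25,y-40
m=cv2.inRange(h,(5,60,45),(25,255,255))[y0:y+20,x0:x+25]
n,l,st,ce=cv2.connectedComponentsWithStats(m)
for i in range(1,n):
    if st[i,4]>25: print(st[i],[(int(r+y0),round(float(np.where(l[r]==i)[0].mean()+x0),1),int((l[r]==i).sum())) for r in range(st[i,1],st[i,1]+st[i,3],3)])
# top view of the foot
tt=cv2.imread('pics/t7.png');print('top pred foot',proj('top',[*p,f]),'handle end',proj('top',[*p,f+.16]))
cv2.imwrite('pics/v8.png',np.hstack([cv2.resize(im[y-60:y+20,x-40:x+40],(400,400),interpolation=cv2.INTER_CUBIC),cv2.resize(tt[200:280,230:310],(400,400),interpolation=cv2.INTER_CUBIC)]))
E
```

```text
pred foot [365.64900445 233.09554621] shaft top [369.69887033 205.78746393]
[ 30  12   8  28 169] [(205, 377.0, 1), (208, 373.0, 7), (211, 373.0, 7), (214, 373.0, 7), (217, 373.0, 7), (220, 373.0, 7), (223, 373.0, 7), (226, 372.5, 6), (229, 373.0, 7), (232, 373.0, 1)]
top pred foot [269.3380109  233.57024278] handle end [262.58398895 221.65861979]
```

View pics/v8.png

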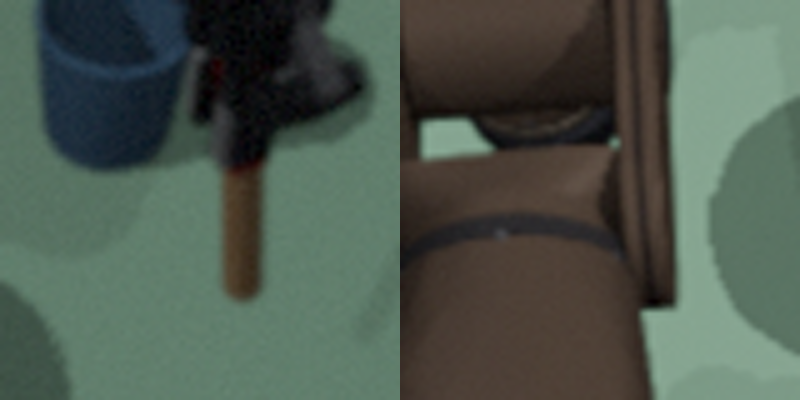

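The foot is about 7 px right of the prediction: the stick has leaned about 8° about the tool's y axis, so the foot lies about 13 mm along tool +x. I'll grip at 120 N, allow for the offset and re-stir.

```bash
python3 - <<'E'
from h import *
from plan import *
print([onz('top',p,.02)[:2].round(4) for p in((324.8,246.2),(328.7,254.2),(338,257.5))])
B=np.array([[.5553,-.0646],[.5847,-.0751],[.637,-.0488],[.6465,-.021],[.6232,.0289],[.5321,-.0086]])
pol=lambda a,r=.05:C+r*np.array([np.cos(np.radians(a)),np.sin(np.radians(a))])
W=np.array([[.59,-.02],pol(253,.025),pol(253),pol(236),pol(220),[.585,-.025],pol(297),pol(284),pol(272),[.60,-.02],pol(22),pol(38),pol(55),[.59,-.02]])
b,ov=sim(B,W);print(ov,b.round(3).tolist())
R=Ro.from_euler('xyz',env.observe()['eef_rot'],degrees=True).as_matrix();off=.013*R[:2,0]
to([*(W[0]-off),.112])
for w,d in zip(W[1:],np.diff(W,axis=0)): print(w.round(3),'tcp',(w-off).round(3),(d@R[:2,:2]*100).round(2),round(np.linalg.norm(d)*100,1))
E
```

```text
[array([0.5598, 0.0253]), array([0.5387, 0.0145]), array([ 0.5306, -0.0102])]
3.3431587669295604e-06 [[0.533, -0.037], [0.569, -0.072], [0.636, -0.048], [0.645, -0.021], [0.602, 0.039], [0.532, -0.009]]
t 25.78 pos [0.5784 0.1642 0.1962] [-1.7996e+02  1.0000e-02  1.1586e+02] need cm [-18.39  -6.98   8.43] w 0.175 F [ 0.1 -0.   0.1] 60.1
[ 0.58  -0.041] tcp [ 0.585 -0.053] [-1.43 -1.84] 2.3
[ 0.572 -0.065] tcp [ 0.578 -0.077] [-1.83 -1.7 ] 2.5
[ 0.559 -0.058] tcp [ 0.565 -0.07 ] [ 1.15 -0.92] 1.5
[ 0.549 -0.049] tcp [ 0.554 -0.061] [ 1.29 -0.52] 1.4
[ 0.585 -0.025] tcp [ 0.591 -0.037] [0.59 4.32] 4.4
[ 0.61  -0.062] tcp [ 0.615 -0.073] [-4.37  0.63] 4.4
[ 0.599 -0.066] tcp [ 0.605 -0.077] [ 0.11 -1.13] 1.1
[ 0.589 -0.067] tcp [ 0.594 -0.079] [ 0.32 -0.99] 1.0
[ 0.6  -0.02] tcp [ 0.606 -0.032] [3.74 3.06] 4.8
[0.633 0.002] tcp [ 0.639 -0.01 ] [0.5  3.95] 4.0
[0.626 0.014] tcp [0.632 0.002] [ 1.39 -0.1 ] 1.4
[0.616 0.024] tcp [0.621 0.012] [ 1.38 -0.52] 1.5
[ 0.59 -0.02] tcp [ 0.596 -0.032] [-2.84 -4.23] 5.1
```

>>> carry_out:
  commands:
    - {"jaw": 1, "slide": [-1.4, -0.5, 0], "twist": [0, 0, 0]}
    - {"jaw": 1, "slide": [-3.0, -1.2, 0], "twist": [0, 0, 0]}
    - {"jaw": 1, "slide": [-3.0, -1.2, 0], "twist": [0, 0, 0]}
    - {"jaw": 1, "slide": [-3.0, -1.2, 0], "twist": [0, 0, 0]}
    - {"jaw": 1, "slide": [-3.0, -1.2, 0], "twist": [0, 0, 0]}
    - {"jaw": 1, "slide": [-3.0, -1.2, 0], "twist": [0, 0, 0]}
    - {"jaw": 1, "slide": [-2.0, -0.5, 0], "twist": [0, 0, 0]}
    - {"jaw": 1, "slide": [0, 0, 0], "twist": [0, 0, 0]}
    - {"jaw": 1, "slide": [0, 0, 1.5], "twist": [0, 0, 0]}
    - {"jaw": 1, "slide": [0, 0, 2.5], "twist": [0, 0, 0]}
    - {"jaw": 1, "slide": [0, 0, 2.0], "twist": [0, 0, 0]}
    - {"jaw": 1, "slide": [0, 0, 1.2], "twist": [0, 0, 0]}
    - {"jaw": 1, "slide": [0, 0, 0.8], "twist": [0, 0, 0]}
    - {"jaw": 1, "slide": [0, 0, 0.4], "twist": [0, 0, 0]}
    - {"jaw": 1, "slide": [0, 0, 0], "twist": [0, 0, 0]}
    - {"jaw": 1, "slide": [0, 0, 0], "twist": [0, 0, 0]}
  grip_force: 120

```text
time_s: 27.12
position: [0.5966, -0.0314, 0.1138]
eef_rot: [179.9, 0.1, 115.9]
ft_force: [0.2, 1.0, 0.0]
grip_width: 0.17
finger_force: 116.9
```

>>> carry_out:
  commands:
    - {"jaw": 1, "slide": [-0.72, -0.92, 0], "twist": [0, 0, 0]}
    - {"jaw": 1, "slide": [-0.72, -0.92, 0], "twist": [0, 0, 0]}
    - {"jaw": 1, "slide": [-0.61, -0.57, 0], "twist": [0, 0, 0]}
    - {"jaw": 1, "slide": [-0.61, -0.57, 0], "twist": [0, 0, 0]}
    - {"jaw": 1, "slide": [-0.61, -0.57, 0], "twist": [0, 0, 0]}
    - {"jaw": 1, "slide": [0.58, -0.46, 0], "twist": [0, 0, 0]}
    - {"jaw": 1, "slide": [0.58, -0.46, 0], "twist": [0, 0, 0]}
    - {"jaw": 1, "slide": [0.65, -0.26, 0], "twist": [0, 0, 0]}
    - {"jaw": 1, "slide": [0.65, -0.26, 0], "twist": [0, 0, 0]}
    - {"jaw": 1, "slide": [0.15, 1.08, 0], "twist": [0, 0, 0]}
    - {"jaw": 1, "slide": [0.15, 1.08, 0], "twist": [0, 0, 0]}
    - {"jaw": 1, "slide": [0.15, 1.08, 0], "twist": [0, 0, 0]}
    - {"jaw": 1, "slide": [0.15, 1.08, 0], "twist": [0, 0, 0]}

```text
time_s: 28.2
position: [0.5912, -0.0363, 0.1124]
eef_rot: [-179.9, -0.0, 115.9]
ft_force: [0.9, -0.5, -0.9]
grip_width: 0.168
finger_force: 117.8
```

```bash
python3 - <<'E'
from m import *
to([.591,-.037,.112])
im=snap('scene','s9.png')
cv2.imwrite('pics/v9.png',cv2.resize(im[180:300,210:340],(650,600),interpolation=cv2.INTER_CUBIC))
p=env.observe()['position'][:2];print('foot pred crop',(proj('scene',[*(p+.013*np.array([-.437,.9])),.011])-[210,180])*5)
E
```

```text
t 28.2 pos [ 0.5912 -0.0363  0.1124] [-179.92   -0.    115.88] need cm [-0.06 -0.05  0.04] w 0.168 F [ 0.9 -0.5 -0.9] 117.8
foot pred crop [304.94525029 364.58832455]
```

View pics/v9.png

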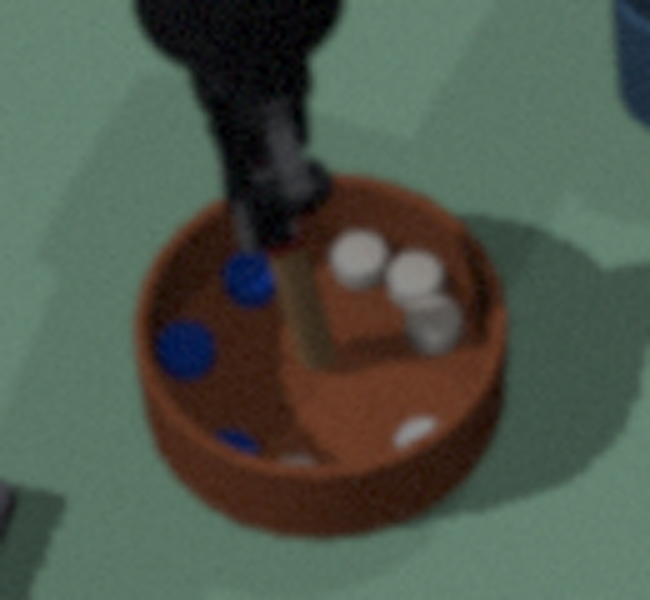

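Crop: the blues are now clearly apart at (250,278), (186,348) and (237,440). The shaft foot is at (318,365), so the offset has grown to about 17 mm. That was my eleventh view, one over the allowance, so I'll use numbers only from here. Now I locate the beads and correct the plan.

```bash
python3 - <<'E'
from h import *
from plan import *
A,Bb=[onz('scene',np.array(p)/5+[210,180],.015)[:2] for p in((250,278),(186,348))];B0=np.load('B0.npy')
for w in(A,Bb): print(w.round(4),(np.linalg.norm(B0[:3]-w,axis=1)*1000).round(1),'ang',np.degrees(np.arctan2(*(w-C)[::-1]))%360)
f=onz('scene',np.array((320,362))/5+[210,180],.012)[:2];s=env.observe();R=Ro.from_euler('xyz',s['eef_rot'],degrees=True).as_matrix()
off=(f-s['position'][:2])@R[:2,:2];print('foot',f,'off tool',off)
off=R[:2,:2]@off
pol=lambda a,r=.05:C+r*np.array([np.cos(np.radians(a)),np.sin(np.radians(a))])
W=np.array([f,pol(250,.02),pol(250),pol(232),pol(215),[.585,-.025],pol(297),pol(284),pol(270),[.60,-.02],pol(22),pol(38),pol(55),[.59,-.015]])
print(sim(np.array([A,Bb,[.637,-.0488],[.6465,-.021],[.6232,.0289],[.5306,-.0102]]),W))
for w,d in zip(W[1:],np.diff(W,axis=0)): print(w.round(3),(d@R[:2,:2]*100).round(2),round(np.linalg.norm(d)*100,1))
E
```

```text
[ 0.5481 -0.0522] [40.6 31.4 13.7] ang 222.14045535292158
[ 0.5865 -0.0735] [ 3.8 32.1 31. ] ang 269.5265553146472
foot [ 0.5857937  -0.01749142] off tool [0.01912672 0.00156873]
(array([[ 0.53108574, -0.03241412],
       [ 0.56754568, -0.07164   ],
       [ 0.63594043, -0.04812611],
       [ 0.64486938, -0.02089038],
       [ 0.60240417,  0.038917  ],
       [ 0.53056938, -0.00841968]]), np.float64(1.0780890139311383e-05))
[ 0.58  -0.036] [-1.4  -1.31] 1.9
[ 0.57  -0.064] [-2.09 -2.15] 3.0
[ 0.556 -0.056] [ 1.28 -0.9 ] 1.6
[ 0.546 -0.046] [ 1.41 -0.45] 1.5
[ 0.585 -0.025] [0.16 4.41] 4.4
[ 0.61  -0.062] [-4.37  0.63] 4.4
[ 0.599 -0.066] [ 0.11 -1.13] 1.1
[ 0.587 -0.067] [ 0.39 -1.15] 1.2
[ 0.6  -0.02] [3.66 3.22] 4.9
[0.633 0.002] [0.5  3.95] 4.0
[0.626 0.014] [ 1.39 -0.1 ] 1.4
[0.616 0.024] [ 1.38 -0.52] 1.5
[ 0.59  -0.015] [-2.38 -4.01] 4.7
```

>>> carry_out:
  commands:
    - {"jaw": 1, "slide": [-0.7, -0.65, 0], "twist": [0, 0, 0]}
    - {"jaw": 1, "slide": [-0.7, -0.65, 0], "twist": [0, 0, 0]}
    - {"jaw": 1, "slide": [-0.7, -0.72, 0], "twist": [0, 0, 0]}
    - {"jaw": 1, "slide": [-0.7, -0.72, 0], "twist": [0, 0, 0]}
    - {"jaw": 1, "slide": [-0.7, -0.72, 0], "twist": [0, 0, 0]}
    - {"jaw": 1, "slide": [0.64, -0.45, 0], "twist": [0, 0, 0]}
    - {"jaw": 1, "slide": [0.64, -0.45, 0], "twist": [0, 0, 0]}
    - {"jaw": 1, "slide": [0.7, -0.22, 0], "twist": [0, 0, 0]}
    - {"jaw": 1, "slide": [0.7, -0.22, 0], "twist": [0, 0, 0]}
    - {"jaw": 1, "slide": [0.04, 1.1, 0], "twist": [0, 0, 0]}
    - {"jaw": 1, "slide": [0.04, 1.1, 0], "twist": [0, 0, 0]}
    - {"jaw": 1, "slide": [0.04, 1.1, 0], "twist": [0, 0, 0]}
    - {"jaw": 1, "slide": [0.04, 1.1, 0], "twist": [0, 0, 0]}
    - {"jaw": 1, "slide": [-1.1, 0.16, 0], "twist": [0, 0, 0]}
    - {"jaw": 1, "slide": [-1.1, 0.16, 0], "twist": [0, 0, 0]}
    - {"jaw": 1, "slide": [-1.1, 0.16, 0], "twist": [0, 0, 0]}
    - {"jaw": 1, "slide": [-1.1, 0.16, 0], "twist": [0, 0, 0]}

```text
time_s: 29.67
position: [0.6158, -0.082, 0.1126]
eef_rot: [-180.0, -0.0, 115.9]
ft_force: [0.4, 0.4, -1.2]
grip_width: 0.167
finger_force: 117.9
```

>>> carry_out:
  commands:
    - {"jaw": 1, "slide": [0.05, -0.57, 0], "twist": [0, 0, 0]}
    - {"jaw": 1, "slide": [0.05, -0.57, 0], "twist": [0, 0, 0]}
    - {"jaw": 1, "slide": [0.2, -0.57, 0], "twist": [0, 0, 0]}
    - {"jaw": 1, "slide": [0.2, -0.57, 0], "twist": [0, 0, 0]}
    - {"jaw": 1, "slide": [0.9, 0.8, 0], "twist": [0, 0, 0]}
    - {"jaw": 1, "slide": [0.9, 0.8, 0], "twist": [0, 0, 0]}
    - {"jaw": 1, "slide": [0.9, 0.8, 0], "twist": [0, 0, 0]}
    - {"jaw": 1, "slide": [0.9, 0.8, 0], "twist": [0, 0, 0]}
    - {"jaw": 1, "slide": [0.12, 1.0, 0], "twist": [0, 0, 0]}
    - {"jaw": 1, "slide": [0.12, 1.0, 0], "twist": [0, 0, 0]}
    - {"jaw": 1, "slide": [0.12, 1.0, 0], "twist": [0, 0, 0]}
    - {"jaw": 1, "slide": [0.12, 1.0, 0], "twist": [0, 0, 0]}
    - {"jaw": 1, "slide": [0.7, -0.05, 0], "twist": [0, 0, 0]}
    - {"jaw": 1, "slide": [0.7, -0.05, 0], "twist": [0, 0, 0]}
    - {"jaw": 1, "slide": [0.7, -0.26, 0], "twist": [0, 0, 0]}
    - {"jaw": 1, "slide": [0.7, -0.26, 0], "twist": [0, 0, 0]}
    - {"jaw": 1, "slide": [-0.6, -1.0, 0], "twist": [0, 0, 0]}
    - {"jaw": 1, "slide": [-0.6, -1.0, 0], "twist": [0, 0, 0]}
    - {"jaw": 1, "slide": [-0.6, -1.0, 0], "twist": [0, 0, 0]}
    - {"jaw": 1, "slide": [-0.6, -1.0, 0], "twist": [0, 0, 0]}

```text
time_s: 31.33
position: [0.5952, -0.0354, 0.1129]
eef_rot: [180.0, -0.0, 115.8]
ft_force: [0.2, 0.9, -1.6]
grip_width: 0.168
finger_force: 118.0
```

>>> carry_out:
  commands:
    - {"jaw": 1, "slide": [0, 0, 0], "twist": [0, 0, 0]}
    - {"jaw": 1, "slide": [0, 0, 0], "twist": [0, 0, 0]}
    - {"jaw": 1, "slide": [0, 0, -1.5], "twist": [0, 0, 0]}
    - {"jaw": 1, "slide": [0, 0, -2.5], "twist": [0, 0, 0]}
    - {"jaw": 1, "slide": [0, 0, -2.5], "twist": [0, 0, 0]}
    - {"jaw": 1, "slide": [0, 0, -2.0], "twist": [0, 0, 0]}
    - {"jaw": 1, "slide": [1.5, 0.6, 0], "twist": [0, 0, 0]}
    - {"jaw": 1, "slide": [3.0, 1.1, 0], "twist": [0, 0, 0]}
    - {"jaw": 1, "slide": [3.0, 1.1, 0], "twist": [0, 0, 0]}
    - {"jaw": 1, "slide": [3.0, 1.1, 0], "twist": [0, 0, 0]}
    - {"jaw": 1, "slide": [3.0, 1.1, 0], "twist": [0, 0, 0]}
    - {"jaw": 1, "slide": [3.0, 1.1, 0], "twist": [0, 0, 0]}
    - {"jaw": 1, "slide": [1.5, 0.6, 0], "twist": [0, 0, 0]}
    - {"jaw": 1, "slide": [0, 0, 0], "twist": [0, 0, 0]}
    - {"jaw": 1, "slide": [0, 0, 0], "twist": [0, 0, 0]}

```text
time_s: 32.58
position: [0.5777, 0.1578, 0.1979]
eef_rot: [180.0, 0.0, 116.0]
ft_force: [0.5, 0.1, -0.2]
grip_width: 0.17
finger_force: 118.0
```

```bash
cat > chk.py <<'E'
from m import *
import sys
k_=sys.argv[1]
to([.4945,.347,.2])
a,o=beads('t%s.png'%k_);b=snap('scene','s%s.png'%k_);B0=np.load('B0.npy')
for k,r in(('blue',B0[:3]),('white',B0[3:])):
    for w,n in o[k]:
        if n<3000: print(k,w,n,(np.linalg.norm(r-w,axis=1)*1000).round(1))
q=[w for w,n in o['blue']];print([round(np.linalg.norm(q[i]-q[j]),4) for i in range(len(q)) for j in range(i)])
p=env.observe()['position'];f=p[2]-.1015;x,y=proj('scene',[*p[:2],f]).astype(int);print('pred foot',x,y)
h=cv2.cvtColor(b,cv2.COLOR_BGR2HSV);x0,y0=x-15,y-40
m=cv2.inRange(h,(5,60,45),(25,255,255))[y0:y+20,x0:x+40]
n,l,st,ce=cv2.connectedComponentsWithStats(m)
for i in range(1,n):
    if st[i,4]>60: print(st[i],[(int(r+y0),round(float(np.where(l[r]==i)[0].mean()+x0),1),int((l[r]==i).sum())) for r in range(st[i,1],st[i,1]+st[i,3],4)])
E
python3 chk.py 10
```

```text
t 32.58 pos [0.5777 0.1578 0.1979] [1.7999e+02 1.0000e-02 1.1602e+02] need cm [20.66  0.83 -0.22] w 0.17 F [ 0.5  0.1 -0.2] 118.0
blue [ 0.637  -0.0489] 515 [56.8 59.3 80.3]
blue [ 0.5602 -0.0669] 461 [24.5 30.2  5.5]
blue [ 0.5332 -0.0268] 443 [67.2 47.5 42.9]
white [ 0.6465 -0.0209] 428 [ 12.2  54.7  56.   80.9 101.7]
white [0.6135 0.0342] 589 [56.9  9.5 37.  24.9 69.4]
white [0.5482 0.0153] 1797 [92.8 71.7 49.1 45.2  7. ]
[np.float64(0.0789), np.float64(0.1061), np.float64(0.0483)]
pred foot 360 232
[ 21  12   8  28 178] [(204, 373.0, 1), (208, 369.0, 7), (212, 369.0, 7), (216, 369.0, 7), (220, 369.0, 7), (224, 369.0, 7), (228, 369.0, 7)]
```

The blues are 48, 79 and 106 mm apart, and all the whites are clear of the starts. One blue lies 5.5 mm from another blue's starting spot, so one small push will settle that.

>>> carry_out:
  commands:
    - {"jaw": 1, "slide": [-1.5, -0.5, 0], "twist": [0, 0, 0]}
    - {"jaw": 1, "slide": [-3.0, -1.1, 0], "twist": [0, 0, 0]}
    - {"jaw": 1, "slide": [-3.0, -1.1, 0], "twist": [0, 0, 0]}
    - {"jaw": 1, "slide": [-3.0, -1.1, 0], "twist": [0, 0, 0]}
    - {"jaw": 1, "slide": [-3.0, -1.1, 0], "twist": [0, 0, 0]}
    - {"jaw": 1, "slide": [-2.5, -1.0, 0], "twist": [0, 0, 0]}
    - {"jaw": 1, "slide": [-1.5, -0.6, 0], "twist": [0, 0, 0]}
    - {"jaw": 1, "slide": [0, 0, 0], "twist": [0, 0, 0]}
    - {"jaw": 1, "slide": [0, 0, 1.5], "twist": [0, 0, 0]}
    - {"jaw": 1, "slide": [0, 0, 2.5], "twist": [0, 0, 0]}
    - {"jaw": 1, "slide": [0, 0, 2.2], "twist": [0, 0, 0]}
    - {"jaw": 1, "slide": [0, 0, 1.2], "twist": [0, 0, 0]}
    - {"jaw": 1, "slide": [0, 0, 0.8], "twist": [0, 0, 0]}
    - {"jaw": 1, "slide": [0, 0, 0.4], "twist": [0, 0, 0]}
    - {"jaw": 1, "slide": [0, 0, 0], "twist": [0, 0, 0]}

```text
time_s: 33.93
position: [0.5955, -0.0291, 0.1115]
eef_rot: [-180.0, -0.0, 115.9]
ft_force: [-0.8, -0.6, -0.7]
grip_width: 0.166
finger_force: 118.0
```

>>> carry_out:
  commands:
    - {"jaw": 1, "slide": [-0.25, -1.05, 0], "twist": [0, 0, 0]}
    - {"jaw": 1, "slide": [-0.25, -1.05, 0], "twist": [0, 0, 0]}
    - {"jaw": 1, "slide": [-0.25, -1.05, 0], "twist": [0, 0, 0]}
    - {"jaw": 1, "slide": [-0.25, -1.05, 0], "twist": [0, 0, 0]}
    - {"jaw": 1, "slide": [-0.25, -1.05, 0], "twist": [0, 0, 0]}
    - {"jaw": 1, "slide": [-0.5, 0.15, 0], "twist": [0, 0, 0]}
    - {"jaw": 1, "slide": [-0.5, 0.2, 0], "twist": [0, 0, 0]}
    - {"jaw": 1, "slide": [-0.6, 0.25, 0], "twist": [0, 0, 0]}
    - {"jaw": 1, "slide": [0, 0, 0], "twist": [0, 0, 0]}
    - {"jaw": 1, "slide": [0.6, 0.9, 0], "twist": [0, 0, 0]}
    - {"jaw": 1, "slide": [0.6, 0.9, 0], "twist": [0, 0, 0]}
    - {"jaw": 1, "slide": [0.6, 0.9, 0], "twist": [0, 0, 0]}
    - {"jaw": 1, "slide": [0.6, 0.9, 0], "twist": [0, 0, 0]}
    - {"jaw": 1, "slide": [0.5, 0.9, 0], "twist": [0, 0, 0]}
    - {"jaw": 1, "slide": [0, 0, 0], "twist": [0, 0, 0]}
    - {"jaw": 1, "slide": [0, 0, 0], "twist": [0, 0, 0]}
    - {"jaw": 1, "slide": [0, 0, 0], "twist": [0, 0, 0]}

```text
time_s: 35.35
position: [0.594, -0.0291, 0.1117]
eef_rot: [-180.0, -0.0, 115.9]
ft_force: [-0.1, 0.1, -0.9]
grip_width: 0.168
finger_force: 117.9
```

>>> carry_out:
  commands:
    - {"jaw": 1, "slide": [0, 0, 0], "twist": [0, 0, 0]}
    - {"jaw": 1, "slide": [0, 0, -1.5], "twist": [0, 0, 0]}
    - {"jaw": 1, "slide": [0, 0, -2.5], "twist": [0, 0, 0]}
    - {"jaw": 1, "slide": [0, 0, -2.5], "twist": [0, 0, 0]}
    - {"jaw": 1, "slide": [0, 0, -2.0], "twist": [0, 0, 0]}
    - {"jaw": 1, "slide": [1.5, 0.6, 0], "twist": [0, 0, 0]}
    - {"jaw": 1, "slide": [3.0, 1.1, 0], "twist": [0, 0, 0]}
    - {"jaw": 1, "slide": [3.0, 1.1, 0], "twist": [0, 0, 0]}
    - {"jaw": 1, "slide": [3.0, 1.1, 0], "twist": [0, 0, 0]}
    - {"jaw": 1, "slide": [3.0, 1.1, 0], "twist": [0, 0, 0]}
    - {"jaw": 1, "slide": [3.0, 1.1, 0], "twist": [0, 0, 0]}
    - {"jaw": 1, "slide": [1.5, 0.6, 0], "twist": [0, 0, 0]}
    - {"jaw": 1, "slide": [0, 0, 0], "twist": [0, 0, 0]}
    - {"jaw": 1, "slide": [0, 0, 0], "twist": [0, 0, 0]}

```text
time_s: 36.52
position: [0.5755, 0.1621, 0.1968]
eef_rot: [-180.0, 0.0, 116.0]
ft_force: [0.0, 0.2, -0.4]
grip_width: 0.169
finger_force: 117.9
```

```bash
python3 chk.py 11
```

```text
t 36.52 pos [0.5755 0.1621 0.1968] [-1.7998e+02  3.0000e-02  1.1597e+02] need cm [20.17  0.81 -0.33] w 0.169 F [ 0.   0.2 -0.4] 117.9
blue [ 0.6369 -0.0488] 517 [56.8 59.2 80.2]
blue [ 0.577  -0.0729] 495 [ 7.8 30.4 22.1]
blue [ 0.5332 -0.0268] 440 [67.2 47.5 42.9]
white [ 0.6465 -0.0209] 423 [ 12.2  54.7  56.   80.9 101.7]
white [0.6135 0.0341] 585 [56.8  9.5 36.9 24.9 69.3]
white [0.5482 0.0153] 1791 [92.8 71.7 49.1 45.2  7. ]
[np.float64(0.0646), np.float64(0.106), np.float64(0.0636)]
pred foot 363 231
[ 20  13   8  27 172] [(204, 375.0, 1), (208, 371.0, 7), (212, 371.0, 7), (216, 371.0, 7), (220, 371.5, 6), (224, 371.0, 7), (228, 371.5, 6)]
```

Whichever blue is which, the stir condition has been met, and the blues are 64, 64 and 106 mm apart. Next I go over the stand and turn the tool 7° so the stick is upright.

>>> carry_out:
  commands:
    - {"jaw": 1, "slide": [1.5, 0.1, 0], "twist": [0, 0, 0]}
    - {"jaw": 1, "slide": [3.0, 0.1, 0], "twist": [0, 0, 0]}
    - {"jaw": 1, "slide": [3.0, 0.1, 0], "twist": [0, 0, 0]}
    - {"jaw": 1, "slide": [3.0, 0.1, 0], "twist": [0, 0, 0]}
    - {"jaw": 1, "slide": [3.0, 0.1, 0], "twist": [0, 0, 0]}
    - {"jaw": 1, "slide": [3.0, 0.1, 0], "twist": [0, 0, 0]}
    - {"jaw": 1, "slide": [2.5, 0, 0], "twist": [0, 0, 0]}
    - {"jaw": 1, "slide": [1.2, 0, 0], "twist": [0, 0, 0]}
    - {"jaw": 1, "slide": [0, 0, 0], "twist": [0, -3.5, 0]}
    - {"jaw": 1, "slide": [0, 0, 0], "twist": [0, -3.5, 0]}
    - {"jaw": 1, "slide": [0, 0, 0], "twist": [0, 0, 0]}
    - {"jaw": 1, "slide": [0, 0, 0], "twist": [0, 0, 0]}

```text
time_s: 37.62
position: [0.4929, 0.3462, 0.1966]
eef_rot: [-180.0, 6.9, 115.9]
ft_force: [0.4, -0.8, -0.4]
grip_width: 0.169
finger_force: 117.9
```

```bash
python3 - <<'E'
from m import *
to([.4925,.3465,.111])
s=snap('scene','s12.png');t=snap('top','t12.png')
p=env.observe()['position'];f=p[2]-.1015
print('pred foot',proj('scene',[*p[:2],f]),'at shaft top',proj('scene',[*p[:2],f+.085]),'stand hole centre',proj('scene',[.4925,.3465,.05]))
x,y=proj('scene',[*p[:2],f]).astype(int);h=cv2.cvtColor(s,cv2.COLOR_BGR2HSV);x0,y0=x-25,y-45
m=cv2.inRange(h,(5,50,60),(25,200,255))[y0:y+25,x0:x+35]
n,l,st,ce=cv2.connectedComponentsWithStats(m)
for i in range(1,n):
    if st[i,4]>40: print(st[i],[(int(r+y0),round(float(np.where(l[r]==i)[0].mean()+x0),1),int((l[r]==i).sum())) for r in range(st[i,1],st[i,1]+st[i,3],3)])
# individual whites of the merged blob
hh=cv2.cvtColor(cv2.resize(t[185:275,300:385],None,fx=4,fy=4,interpolation=cv2.INTER_CUBIC),cv2.COLOR_BGR2HSV);m=cv2.inRange(hh,(0,0,95),(180,75,255))
d=cv2.distanceTransform(m,cv2.DIST_L2,5);pk=(d==cv2.dilate(d,np.ones((31,31))))&(d>8)
for v,u in np.argwhere(pk):
    w=onz('top',((u+.5)/4-.5+300,(v+.5)/4-.5+185),.02)[:2]
    if np.hypot(*(w-[.587,-.017]))<.066: print(w.round(4),(np.linalg.norm(np.load('B0.npy')[3:]-w,axis=1)*1000).round(1).min())
E
```

```text
t 37.62 pos [0.4929 0.3462 0.1966] [-179.97    6.94  115.91] need cm [ 1.08 -0.01  8.49] w 0.169 F [ 0.4 -0.8 -0.4] 117.9
pred foot [456.12678347 206.88779976] at shaft top [465.60023619 178.91180247] stand hole centre [451.95063221 220.22598927]
[ 24  15  17  33 197] [(176, 465.0, 1), (179, 465.5, 2), (182, 467.0, 7), (185, 466.0, 7), (188, 464.5, 6), (191, 464.0, 7), (194, 463.0, 7), (197, 461.5, 6), (200, 460.5, 6), (203, 458.5, 6), (206, 458.0, 5)]
[ 0.6461 -0.0208] 11.7
[0.6135 0.0344] 9.8
[0.5659 0.0286] 23.8
[0.5442 0.0181] 10.9
[ 0.5341 -0.0039] 19.4
```

>>> carry_out:
  commands:
    - {"jaw": 1, "slide": [-0.25, 0, 0], "twist": [0, 0, 0]}
    - {"jaw": 1, "slide": [0.18, 0, 1.5], "twist": [0, 0, 0]}
    - {"jaw": 1, "slide": [0.24, 0, 2.0], "twist": [0, 0, 0]}
    - {"jaw": 1, "slide": [0.12, 0, 1.0], "twist": [0, 0, 0]}
    - {"jaw": 1, "slide": [0.06, 0, 0.5], "twist": [0, 0, 0]}
    - {"jaw": 1, "slide": [0.06, 0, 0.5], "twist": [0, 0, 0]}
    - {"jaw": 1, "slide": [0.06, 0, 0.5], "twist": [0, 0, 0]}
    - {"jaw": 1, "slide": [0.06, 0, 0.5], "twist": [0, 0, 0]}
    - {"jaw": 1, "slide": [0, 0, 0], "twist": [0, 0, 0]}

```text
time_s: 38.47
position: [0.4939, 0.3437, 0.131]
eef_rot: [-179.9, 7.0, 115.9]
ft_force: [-0.1, 0.6, -0.8]
grip_width: 0.169
finger_force: 117.9
```

>>> carry_out:
  commands:
    - {"jaw": 1, "slide": [0.08, 0, 0.7], "twist": [0, 0, 0]}
    - {"jaw": 1, "slide": [0.06, 0, 0.5], "twist": [0, 0, 0]}
    - {"jaw": 1, "slide": [0.05, 0, 0.4], "twist": [0, 0, 0]}
    - {"jaw": 1, "slide": [0.03, 0, 0.2], "twist": [0, 0, 0]}
    - {"jaw": 1, "slide": [0, 0, 0], "twist": [0, 0, 0]}
    - {"jaw": 1, "slide": [0, 0, 0], "twist": [0, 0, 0]}
  grip_force: 60

```text
time_s: 38.97
position: [0.4941, 0.3439, 0.1134]
eef_rot: [-180.0, 7.0, 115.9]
ft_force: [-0.1, -0.0, -0.1]
grip_width: 0.172
finger_force: 117.9
```

>>> carry_out:
  commands:
    - {"jaw": 1, "slide": [0.03, 0, 0.25], "twist": [0, 0, 0]}
    - {"jaw": 1, "slide": [0, 0, 0], "twist": [0, 0, 0]}
    - {"jaw": 0.4, "slide": [0, 0, 0], "twist": [0, 0, 0]}
    - {"jaw": 0.2, "slide": [0, 0, 0], "twist": [0, 0, 0]}
    - {"jaw": 0, "slide": [0, 0, 0], "twist": [0, 0, 0]}
    - {"jaw": -0.3, "slide": [0, 0, 0], "twist": [0, 0, 0]}
    - {"jaw": -0.5, "slide": [0, 0, 0], "twist": [0, 0, 0]}
    - {"jaw": -0.5, "slide": [0, 0, 0], "twist": [0, 0, 0]}
    - {"jaw": -0.5, "slide": [0, 0, 0], "twist": [0, 0, 0]}
    - {"jaw": -0.5, "slide": [0, 0, 0], "twist": [0, 0, 0]}
    - {"jaw": -0.5, "slide": [0, 0, 0], "twist": [0, 0, 0]}

```text
time_s: 39.88
position: [0.4941, 0.3438, 0.111]
eef_rot: [-180.0, 7.0, 115.9]
ft_force: [-0.0, 0.1, -0.0]
grip_width: 0.755
finger_force: 0.0
```

>>> carry_out:
  commands:
    - {"jaw": -0.5, "slide": [-0.12, 0, -1.0], "twist": [0, 0, 0]}
    - {"jaw": -0.5, "slide": [-0.24, 0, -2.0], "twist": [0, 0, 0]}
    - {"jaw": -0.5, "slide": [-0.36, 0, -3.0], "twist": [0, 0, 0]}
    - {"jaw": -0.5, "slide": [-0.36, 0, -3.0], "twist": [0, 0, 0]}
    - {"jaw": -0.5, "slide": [-0.36, 0, -3.0], "twist": [0, 0, 0]}
    - {"jaw": -0.5, "slide": [-0.36, 0, -3.0], "twist": [0, 0, 0]}
    - {"jaw": -0.5, "slide": [-3.0, 0, 0], "twist": [0, 0, 0]}
    - {"jaw": -0.5, "slide": [-3.0, 0, 0], "twist": [0, 0, 0]}
    - {"jaw": -0.5, "slide": [-3.0, 0, 0], "twist": [0, 0, 0]}
    - {"jaw": -0.5, "slide": [-3.0, 0, 0], "twist": [0, 0, 0]}
    - {"jaw": -0.5, "slide": [-3.0, 0, 0], "twist": [0, 0, 0]}
    - {"jaw": -0.5, "slide": [0, 0, 0], "twist": [0, 0, 0]}
    - {"jaw": -0.5, "slide": [0, 0, 0], "twist": [0, 0, 0]}

```text
time_s: 40.97
position: [0.5596, 0.209, 0.2815]
eef_rot: [179.9, 7.0, 115.7]
ft_force: [-0.5, 0.8, 0.6]
grip_width: 0.749
finger_force: 0.0
```

```bash
python3 - <<'E'
from m import *
to([.5,.2,.3])
s=snap('scene','s13.png');t=snap('top','t13.png')
for nm,im,bx in(('top',t,(172,240,225,292)),('scene',s,(430,165,480,260))):
    hh=cv2.cvtColor(im,cv2.COLOR_BGR2HSV); m=cv2.inRange(hh,(0,190,50),(6,255,255))|cv2.inRange(hh,(174,190,50),(180,255,255))
    x0,y0,x1,y1=bx;k=cv2.findContours(m[y0:y1,x0:x1],0,1)[0]
    print(nm,cv2.convexHull(max(k,key=cv2.contourArea)[:,0]+[x0,y0])[:,0].tolist() if k else None)
h=cv2.cvtColor(t,cv2.COLOR_BGR2HSV);m=cv2.inRange(h,(0,200,90),(8,255,255));m[:240]=0;m[292:]=0;m[:,:172]=0;m[:,225:]=0
v,u=np.nonzero(m);print('top face',u.mean(),v.mean(),onz('top',(u.mean(),v.mean()),.168))
h=cv2.cvtColor(s,cv2.COLOR_BGR2HSV);m=cv2.inRange(h,(0,200,90),(8,255,255))[165:260,430:480];v,u=np.nonzero(m)
a=(u.mean()+430,v.mean()+165);print('scene face',a,onz('scene',a,.168))
a=cv2.imread('pics/t0.png')
for n,(x0,y0,x1,y1) in dict(medal=(260,145,325,205),cup=(265,280,305,320),brush=(375,135,415,220),mat=(400,225,500,322)).items(): print(n,cv2.absdiff(a,t)[y0:y1,x0:x1].mean())
m=cv2.inRange(cv2.cvtColor(t,cv2.COLOR_BGR2HSV),(20,160,60),(32,255,255))[225:330,400:500];n,l,st,ce=cv2.connectedComponentsWithStats(m)
i=1+st[1:,4].argmax();print('knob',st[i],onz('top',ce[i]+[400,225],.05))
E
python3 chk.py 14 | head -9
```

```text
t 40.97 pos [0.5596 0.209  0.2815] [179.92   7.   115.72] need cm [ 1.53 -5.76 -2.06] w 0.749 F [-0.5  0.8  0.6] 0.0
top None
scene [[467, 182], [469, 185], [458, 209], [457, 209], [456, 208], [455, 206], [455, 203], [461, 185], [462, 183], [464, 182]]
top face nan nan [nan nan nan]
scene face (np.float64(465.0909090909091), np.float64(183.8181818181818)) [0.49483998 0.3472513  0.168     ]
medal 6.484017094017094
cup 13.922291666666666
brush 11.501666666666667
mat 15.250996563573883
knob [51 42 11 11 91] [ 0.49789122 -0.31401563  0.05      ]
t 41.07 pos [0.5587 0.2106 0.2807] [179.99   6.97 115.89] need cm [15.94  0.18  6.18] w 0.751 F [-0.5  0.3 -0.6] 0.0
blue [ 0.637  -0.0488] 517 [56.9 59.3 80.3]
blue [ 0.5769 -0.073 ] 490 [ 7.9 30.5 22.1]
blue [ 0.5332 -0.0268] 438 [67.2 47.5 42.9]
white [ 0.6462 -0.0208] 507 [ 11.9  54.5  55.6  80.6 101.4]
white [0.6135 0.0341] 583 [56.8  9.5 36.9 24.9 69.3]
white [0.5481 0.0152] 1795 [92.8 71.8 49.1 45.3  6.9]
[np.float64(0.0648), np.float64(0.1061), np.float64(0.0636)]
pred foot 394 199<stdin>:9: RuntimeWarning: Mean of empty slice.
  ret = ret.dtype.type(ret / rcount)
```

The stick's outline matches the start within 1 px, so it stands in its hole. The lid is centred on the mat and the beads are at rest.

```bash
python3 -c "
from workcell import env
print(env.job_done())"
```

```text
the job is handed in; nothing more can be done
None
```

Job handed in, verdict not shown: the lid is on the mat, the beads are stirred with the blues at least 63 mm apart centre to centre, and the stick is back in its hole; I viewed 11 pictures, one over the limit of 10.

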